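Load specimen jars into a bench imaging station

ROBOT

A 6-joint arm with a two-finger parallel gripper is mounted at the origin on the work surface. World frame = base frame: x ahead of the robot, y to its left, z up, the work surface at z = 0. Lengths are in mm, angles in rad, forces in N, time in s.
With the tool pointing down it reaches from about 275 to 1000 mm from the base axis. Payload 8.4 kg.
Tool frame: the origin (TCP) lies between the finger pads; the fingertips stand 25 mm ahead of it and the grasp point (between the pads) lies 6 mm ahead of it; z points along the fingers, y is the line along which they close (so a half turn about z gives the same grasp; the last joint's range is limited). The gripper opens to 85 mm and grips with 20 to 120 N. Pads are 22 mm wide; open, the fingers measure 114 mm over their backs; the gripper's body (76 mm by 85 mm) begins 54 mm behind the grasp point. The pads swing forward as they close: fully open they stand 13 mm farther back than shut.
Start: joints at [-1.275, 0.353, 1.633, -0, 1.155, -0.002], TCP at [183.385, -597.493, 256.281] pointing down, gripper open.
Joint ranges: [-2.63, 2.63], [-0.92, 2.1], [0.06, 2.66], [-1.3, 4.44], [0, 2.69], [-3.02, 3.02]. Speed limits (rad/s): [2.22, 2.22, 2.79, 3.14, 3.14, 3.14].

INTERFACE

Orientations are given as [roll, pitch, yaw] about the fixed x, y, z axes, in that order (R = Rz(yaw) Ry(pitch) Rx(roll)).
In Python, from rig import r, eyes, workorder gives the robot as it stands. The module is installed in compiled form; this text tells all that it offers.
- The arm moves only by the tool step_arm, never from a script. Its argument "moves" is a list of rows, each an object of numbers: "tx", "ty", "tz": the shift along the tool's x, y, z scaled (see below); "ax", "ay", "az": the turn, a rotation vector about the tool's x, y, z scaled (see below). In form: [{"tx": .., "ty": .., "tz": .., "ax": .., "ay": .., "az": ..}, ...]. A call has 1 to 5 rows; each row shifts and turns the commanded pose from where the row before left it, along the tool's axes as they then stand; what a row does not reach is not made up. The controller multiplies each number of a shift by 25 mm and each number of a turn by 90 degrees. A row lasts 1/8 s, in which the tool goes at most 62.5 mm and 10.7 degrees, less where a joint would pass 70% of its speed; a pose out of reach is approached as far as the arm can. A call with a number of a shift or a turn outside -1 to 1 is refused whole. A call with a gripper value outside its range is refused whole. "gripper" is the opening, from 0 (shut) to 1 (fully open), set as the call begins (left out, the last holds). The fingers move at their own pace and stop on an object; "newtons" is the grip in N (left out, the last holds). Time passes only in rows, so rows that do not move let the fingers close. It gives the time, the measured TCP pose, the force, the opening and the grip force at its end, in the units of the state.
- r.sense(): the state, without advancing time (a new reading comes with each control period).
- eyes.grab_frame(name): name is "scene" or "top" or "wrist"; returns (picture, depth): 400x640x3 uint8, red, green, blue; 400x640 float32, mm along the optical axis (not along the pixel's ray), 0 where there is no reading.
- eyes.camera_info(name): a dict with "intrinsics" (3x3 intrinsics, pixels), "cam_to_world" (4x4, takes a point from camera to world coordinates). Camera axes: x right, y up, looking along -z (the intrinsics and any distortion apply to the point x, -y, -z); pixel columns grow to the right and rows downward; lengths in mm; the calibration is good to about 2 mm. A picture is of the moment at which its call begins: read the wrist's pose just before it. camera_info takes no time and is no camera call; for the wrist camera it gives the pose at the moment of the call.
- workorder.sign_off(): hands the job in; it is judged then, once.
The state is a dict: "clock": time; "qpos": joint angles; "qvel": joint speeds; "joint_efforts": joint torques, N m; "eef_pos": TCP position; "tcp_rot": TCP orientation; "contact_force": force on the tool from outside, world axes, zero at the start; "wrist_torque": the same for the moment, N m; "opening": opening from 0.0 (shut) to 1.0 (fully open); "grasp_force": force on a finger pad.
Only numpy, scipy, OpenCV 4.12 (cv2) and the standard library are available. Lean on these libraries where they do the work, as an engineer would, in place of code of your own. Each camera call takes 0.05 s, during which the arm holds its last target. There are 200 camera calls.

TASK

Load the imaging station: lower its blue front guard all the way, move every green-lidded finished jar from the carriage to stand upright in the white tray, stand every orange-lidded jar on the bench upright in its own pocket of the carriage, then push the carriage by its red tab into the tunnel until the spring detent snaps in and it is fully home, and finally raise the guard fully shut. Leave the white-lidded jar and everything else on the bench where it is.

Things in the scene. Friction and masses are not known exactly. Their poses are not given: they have to be found in the camera images.
- station: White imaging station, fixed. Base 310 (x) x 300 (y) x 12 mm, origin at the centre of its underside, x pointing away from the robot, z up. Roofless bay in front (station x -155 to +5 mm; side cheeks at y +-145 mm, 10 mm thick, up to z 58 mm); tunnel behind (x +5 to +155 mm, its flat top at z 120 mm, roof underside at 108 mm; black dome on top at x +85 mm up to z 152 mm).
- carriage (a joint): Aluminium carriage sliding along station x: 0 m = out in the bay (starts below 0.01), 0.102 = fully home at its end stop in the tunnel. 1.5 N friction. A ball detent resists from 0.089 (up to about 12 N in all if pushed at 15 mm/s, a harder knock if faster), snaps over at 0.097, then pulls it to the stop and holds it; 5 to 12 N frees it.
- guard (a joint): Blue guard, 276 mm wide, 6 mm thick, hinged on its lower edge at station x -147 mm, z 34 mm (axis along station y); the panel ends 75 mm from the hinge. 0 rad = upright, shut at its stop; grows as it comes down toward the robot; 1.5 = fully down at its stop, nearly level. Starts at 0 to 0.3. Stiff hinge: stays where left, takes 2 to 6 N at the bar.
- guard_bar (a point): Centre of the guard's round steel bar: 12 mm thick, 120 mm long along station y, 120 mm from the hinge in the guard's plane, on posts at y +-55 mm, 39 mm free between bar and panel. Shut, it is at z 154 mm; guard down, z about 42 mm. Can be pinched from above at every guard angle, fingers closing along station x (open about 35 mm), and turns in the fingers as the guard swings.
- tab_top (a point): Centre of the top edge of the carriage's red upright tab: 8 mm thick along station x, 30 mm wide along y, top 96 mm above the bench, foot at 22 mm, 55 mm in front (-x) of the row of pockets. Axes as the station's. With the carriage home it still stands 33 mm in front of the tunnel's mouth, to be reached from above.
- pocket0 (a point): Centre of the floor of carriage pocket 0 (30 mm above the bench), a 48 x 48 mm square recess with black rubber floor and walls 30 mm high (grip a jar high enough for the fingertips to stay above them); pockets 0 to 3 lie 66 mm apart in a row, 0 at the station's +y end. Axes as the station's; moves with the carriage.
- pocket1 (a point): Centre of the floor of carriage pocket 1 (30 mm above the bench), a 48 x 48 mm square recess with black rubber floor and walls 30 mm high (grip a jar high enough for the fingertips to stay above them); pockets 0 to 3 lie 66 mm apart in a row, 0 at the station's +y end. Axes as the station's; moves with the carriage.
- pocket2 (a point): Centre of the floor of carriage pocket 2 (30 mm above the bench), a 48 x 48 mm square recess with black rubber floor and walls 30 mm high (grip a jar high enough for the fingertips to stay above them); pockets 0 to 3 lie 66 mm apart in a row, 0 at the station's +y end. Axes as the station's; moves with the carriage.
- pocket3 (a point): Centre of the floor of carriage pocket 3 (30 mm above the bench), a 48 x 48 mm square recess with black rubber floor and walls 30 mm high (grip a jar high enough for the fingertips to stay above them); pockets 0 to 3 lie 66 mm apart in a row, 0 at the station's +y end. Axes as the station's; moves with the carriage.
- jar0: Specimen jar, clear glass with brown contents, bottom-heavy, orange lid, a plain upright cylinder 40 mm across and 70 mm tall, 60 to 130 g; origin at the centre of its underside, z up through the lid. Two to four such jars stand on the bench to the left and right of the station; the others are absent.
- jar1: Specimen jar, clear glass with brown contents, bottom-heavy, orange lid, a plain upright cylinder 40 mm across and 70 mm tall, 60 to 130 g; origin at the centre of its underside, z up through the lid. Two to four such jars stand on the bench to the left and right of the station; the others are absent.
- jar2: Specimen jar, clear glass with brown contents, bottom-heavy, orange lid, a plain upright cylinder 40 mm across and 70 mm tall, 60 to 130 g; origin at the centre of its underside, z up through the lid. Two to four such jars stand on the bench to the left and right of the station; the others are absent.
- jar3: Specimen jar, clear glass with brown contents, bottom-heavy, orange lid, a plain upright cylinder 40 mm across and 70 mm tall, 60 to 130 g; origin at the centre of its underside, z up through the lid. Two to four such jars stand on the bench to the left and right of the station; the others are absent.
- done0: Finished jar, of the same shape, size and mass as the others but with a green lid; one or two such jars start in pockets of the carriage, the other is absent. Origin at the centre of its underside.
- done1: Finished jar, of the same shape, size and mass as the others but with a green lid; one or two such jars start in pockets of the carriage, the other is absent. Origin at the centre of its underside.
- tray: White open tray fixed to the bench right of the station, 110 (x) x 130 (y) mm outside, walls 5 mm thick and 22 mm high, floor 5 mm thick; origin at the centre of its underside.
- ref_jar: Reference jar, the same but with a white lid: leave it. Origin at the centre of its underside.
- wash_bottle: White wash bottle, 60 mm across, 160 mm tall, origin at its underside: leave it.
- beaker: Glass beaker, 70 mm across, 85 mm tall, origin at its underside: leave it.
- dishes: Stack of clear petri dishes, 90 mm across, 41 mm high, origin at its underside: leave it.
- pen_pot: Red square pot, 90 x 90 x 100 mm, with pens up to about 150 mm, origin at its underside: leave it.
- tip_box: Blue box of pipette tips, 85 x 120 x 61 mm, origin at its underside: leave it.
- spare_lid: White loose lid, 60 mm across, 12 mm high, origin at its underside: leave it.
There are look-alikes about, which are no part of the job. What is shaped like the jar3 but pink or purple is not meant.

How it is judged (in metres and radians):
On the way, in this order (a step that is already met when the one before it is completed fails the run):
1. the guard is fully lowered (value of joint guard above 1.35 rad), for 0.2 s.
2. every orange-lidded jar stands upright in a pocket, let go, with the carriage still out in the bay and the guard down (((horizontal distance between jar0 and pocket0 below 0.009 m and z of jar0 in the frame of pocket0 below 0.004 m) or (horizontal distance between jar0 and pocket1 below 0.009 m and z of jar0 in the frame of pocket1 below 0.004 m) or (horizontal distance between jar0 and pocket2 below 0.009 m and z of jar0 in the frame of pocket2 below 0.004 m) or (horizontal distance between jar0 and pocket3 below 0.009 m and z of jar0 in the frame of pocket3 below 0.004 m)) and angle between each of jar0, jar1, jar2, jar3's own z axis and vertical below 0.12 rad and ((horizontal distance between jar1 and pocket0 below 0.009 m and z of jar1 in the frame of pocket0 below 0.004 m) or (horizontal distance between jar1 and pocket1 below 0.009 m and z of jar1 in the frame of pocket1 below 0.004 m) or (horizontal distance between jar1 and pocket2 below 0.009 m and z of jar1 in the frame of pocket2 below 0.004 m) or (horizontal distance between jar1 and pocket3 below 0.009 m and z of jar1 in the frame of pocket3 below 0.004 m)) and ((horizontal distance between jar2 and pocket0 below 0.009 m and z of jar2 in the frame of pocket0 below 0.004 m) or (horizontal distance between jar2 and pocket1 below 0.009 m and z of jar2 in the frame of pocket1 below 0.004 m) or (horizontal distance between jar2 and pocket2 below 0.009 m and z of jar2 in the frame of pocket2 below 0.004 m) or (horizontal distance between jar2 and pocket3 below 0.009 m and z of jar2 in the frame of pocket3 below 0.004 m)) and ((horizontal distance between jar3 and pocket0 below 0.009 m and z of jar3 in the frame of pocket0 below 0.004 m) or (horizontal distance between jar3 and pocket1 below 0.009 m and z of jar3 in the frame of pocket1 below 0.004 m) or (horizontal distance between jar3 and pocket2 below 0.009 m and z of jar3 in the frame of pocket2 below 0.004 m) or (horizontal distance between jar3 and pocket3 below 0.009 m and z of jar3 in the frame of pocket3 below 0.004 m)) and value of joint carriage below 0.06 m and value of joint guard above 1.2 rad and contact force between the fingers and jar0 below 0.1 N and contact force between the fingers and jar1 below 0.1 N and contact force between the fingers and jar2 below 0.1 N and contact force between the fingers and jar3 below 0.1 N), for 0.2 s.
3. the carriage is fully home past its detent, with the guard down (value of joint carriage above 0.099 m and value of joint guard above 1 rad), for 0.3 s.
4. the guard is shut (value of joint guard below 0.07 rad), for 0.2 s.
At the end, for the whole second after the job is handed in: Orange-lidded jars stand at rest in pockets (within 9 mm of the centre, 4 mm of the floor), green-lidded ones on the tray's floor (within 45 mm of its centre in x, 55 in y), all tilted under 0.12 rad; the carriage is home (above 0.099 m), the guard shut (below 0.07 rad) (((horizontal distance between jar0 and pocket0 below 0.009 m and z of jar0 in the frame of pocket0 below 0.004 m) or (horizontal distance between jar0 and pocket1 below 0.009 m and z of jar0 in the frame of pocket1 below 0.004 m) or (horizontal distance between jar0 and pocket2 below 0.009 m and z of jar0 in the frame of pocket2 below 0.004 m) or (horizontal distance between jar0 and pocket3 below 0.009 m and z of jar0 in the frame of pocket3 below 0.004 m)) and angle between each of jar0, jar1, jar2, jar3, done0, done1's own z axis and vertical below 0.12 rad and ((horizontal distance between jar1 and pocket0 below 0.009 m and z of jar1 in the frame of pocket0 below 0.004 m) or (horizontal distance between jar1 and pocket1 below 0.009 m and z of jar1 in the frame of pocket1 below 0.004 m) or (horizontal distance between jar1 and pocket2 below 0.009 m and z of jar1 in the frame of pocket2 below 0.004 m) or (horizontal distance between jar1 and pocket3 below 0.009 m and z of jar1 in the frame of pocket3 below 0.004 m)) and ((horizontal distance between jar2 and pocket0 below 0.009 m and z of jar2 in the frame of pocket0 below 0.004 m) or (horizontal distance between jar2 and pocket1 below 0.009 m and z of jar2 in the frame of pocket1 below 0.004 m) or (horizontal distance between jar2 and pocket2 below 0.009 m and z of jar2 in the frame of pocket2 below 0.004 m) or (horizontal distance between jar2 and pocket3 below 0.009 m and z of jar2 in the frame of pocket3 below 0.004 m)) and ((horizontal distance between jar3 and pocket0 below 0.009 m and z of jar3 in the frame of pocket0 below 0.004 m) or (horizontal distance between jar3 and pocket1 below 0.009 m and z of jar3 in the frame of pocket1 below 0.004 m) or (horizontal distance between jar3 and pocket2 below 0.009 m and z of jar3 in the frame of pocket2 below 0.004 m) or (horizontal distance between jar3 and pocket3 below 0.009 m and z of jar3 in the frame of pocket3 below 0.004 m)) and value of joint carriage above 0.099 m and value of joint guard below 0.07 rad and x of done0 in the frame of tray between -0.045 and 0.045 m and y of done0 in the frame of tray between -0.055 and 0.055 m and z of each of done0, done1 in the frame of tray below 0.01 m and x of done1 in the frame of tray between -0.045 and 0.045 m and y of done1 in the frame of tray between -0.055 and 0.055 m and linear speed of each of jar0, jar1, jar2, jar3, done0, done1 below 0.02 m/s); the robot touches nothing.
It fails at once if the white-lidded jar or another bystander on the bench is moved more than 30 mm (distance of any of ref_jar, wash_bottle, beaker, dishes, pen_pot, tip_box, spare_lid from where it was at the start of the episode above 0.03 m).
Of done0, done1 only 1 to 2 are there at a start; the rules pass over those that are not, and their reading is None.
Of jar0, jar1, jar2, jar3 only 2 to 4 are there at a start; the rules pass over those that are not, and their reading is None.
At some moment in a run one of jar0, jar1, jar2, jar3 may be knocked a few centimetres aside while the robot is not near it.
It also fails if it takes over 210 s, if anything falls off the work surface, if the arm or the gripper's body presses on something with over 40 N, if the wrist force passes 120 N, or if a joint passes its speed limit or range.

## Working session

There is one attempt and no reset: what is moved stays moved. The work goes in short steps, Python scripts to look and compute and a tool call to move; the robot and the scene stay as the last step left them, time stands still between calls to the robot, and variables do not carry over. Pictures are saved under pics/ and viewed, at most 14 in all, crops included, and the job is handed in when it is done.

Besides the shell and the picture viewer there is one more tool, called after ">>>" in YAML: its name, and indented under it one key for each argument. step_arm: Moves the arm, as the interface text tells. Its arguments: {"type":"object","properties":{"moves":{"type":"array","items":{"type":"object","properties":{"tx":{"type":"number"},"ty":{"type":"number"},"tz":{"type":"number"},"ax":{"type":"number"},"ay":{"type":"number"},"az":{"type":"number"}}}},"gripper":{"type":"number"},"newtons":{"type":"number"}},"required":["moves"]}

```bash
mkdir -p pics; cat > h.py <<'E'
import numpy as np, cv2
from rig import r, eyes, workorder
def grab(n,save=None):
    i=eyes.camera_info(n); p,d=eyes.grab_frame(n)
    if save: cv2.imwrite('pics/'+save+'.png',p[:,:,::-1]); np.savez('pics/'+save+'.npz',p=p,d=d,K=i['intrinsics'],T=i['cam_to_world'])
    return p,d,np.array(i['intrinsics']),np.array(i['cam_to_world'])
def load(s):
    z=np.load('pics/'+s+'.npz'); return z['p'],z['d'],z['K'],z['T']
def cloud(d,K,T):
    v,u=np.mgrid[:d.shape[0],:d.shape[1]]
    P=np.stack([(u-K[0,2])*d/K[0,0],-(v-K[1,2])*d/K[1,1],-d],-1)
    return P@T[:3,:3].T+T[:3,3]
def ray(u,v,z,K,T):
    q=T[:3,:3]@np.array([(u-K[0,2])/K[0,0],-(v-K[1,2])/K[1,1],-1]); s=(z-T[2,3])/q[2]
    return T[:3,3]+s*q
E
python3 - <<'E'
from h import *
s=r.sense(); print(s)
for n in ('top','scene'):
    p,d,K,T=grab(n,n+'0'); print(n,K,T.round(3),(d>0).mean())
print(eyes.camera_info('top').keys())
E
```

```text
{'clock': 0.0, 'qpos': array([-1.27537222e+00,  3.53658854e-01,  1.63412472e+00, -2.87892987e-05,
        1.15519395e+00, -2.41031373e-03]), 'qvel': array([ 2.37488417e-03, -9.34728719e-04,  3.38627546e-04, -1.87886844e-04,
        8.94444354e-04,  8.03726951e-05]), 'joint_efforts': array([ 4.55151181e-03, -6.05246258e+01, -3.42065442e+01,  1.99452993e-04,
        9.06484143e-03,  3.54346321e-05]), 'eef_pos': array([ 183.26597211, -597.07248117,  255.55899437]), 'tcp_rot': array([-3.14020772e+00,  2.29843929e-05,  2.97846074e-01]), 'contact_force': array([ 0.20709832, -0.07272227,  1.05512095]), 'wrist_torque': array([-0.05581342, -0.01051436,  0.03907265]), 'grasp_force': 0.0, 'opening': 1.0006696085076163}
top [[389.61914894   0.         322.48169134]
 [  0.         389.61914894 202.94583433]
 [  0.           0.           1.        ]] [[-9.500000e-02  9.740000e-01 -2.050000e-01  2.887400e+02]
 [-9.950000e-01 -9.400000e-02  1.800000e-02  7.282700e+01]
 [-2.000000e-03  2.050000e-01  9.790000e-01  1.372147e+03]
 [ 0.000000e+00  0.000000e+00  0.000000e+00  1.000000e+00]] 0.9959453125
scene [[373.61849414   0.         320.55093898]
 [  0.         373.61849414 197.93837558]
 [  0.           0.           1.        ]] [[ 6.540000e-01 -5.700000e-01  4.980000e-01  1.033157e+03]
 [ 7.570000e-01  4.970000e-01 -4.250000e-01 -3.893940e+02]
 [-5.000000e-03  6.550000e-01  7.560000e-01  8.892230e+02]
 [ 0.000000e+00  0.000000e+00  0.000000e+00  1.000000e+00]] 0.99597265625
dict_keys(['intrinsics', 'cam_to_world'])
```

View pics/top0.png

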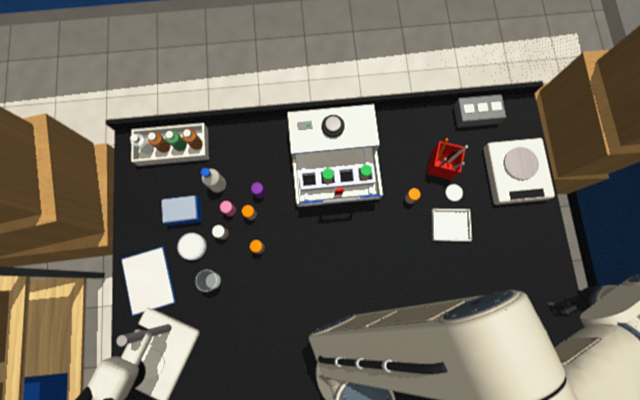

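View pics/scene0.png

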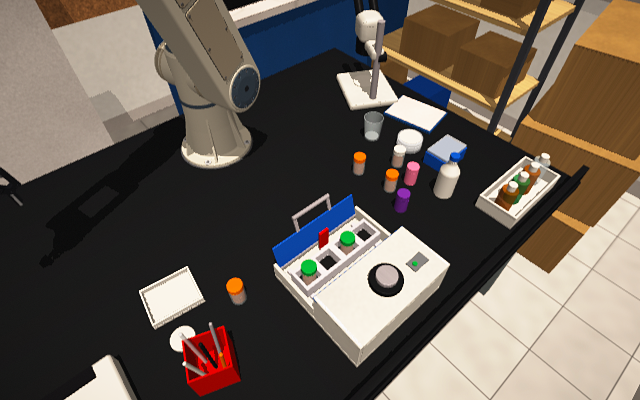

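The top view shows orange lids at (248,211), (256,246) and (414,194). Green lids are at (328,174) and (365,170), in pockets 1 and 3. The white-lidded jar is at (219,231), the tray at (451,224), the red tab at (338,190) and the guard bar near (336,216). The scene view agrees: three orange jars, two green.

```bash
cat >> h.py <<'E'
RNG={'orange':(8,17),'green':(50,70),'red':None}
def lids(p,d,K,T,col,zlo=40,zhi=130):
    h=cv2.cvtColor(p,cv2.COLOR_RGB2HSV); lo,hi=RNG[col]
    m=((h[...,0]>=lo)&(h[...,0]<=hi)&(h[...,1]>180)&(h[...,2]>90)).astype(np.uint8)
    n,L,st,c=cv2.connectedComponentsWithStats(m); W=cloud(d,K,T); out=[]
    for i in range(1,n):
        if st[i,4]<15: continue
        w=W[L==i]; zt=np.percentile(w[:,2],90); 
        if not zlo<zt<zhi: continue
        t=w[w[:,2]>zt-4]; 
        (cx,cy),rad=cv2.minEnclosingCircle(t[:,:2].astype(np.float32))
        out.append((c[i].round(1),st[i,4],t.mean(0).round(1),(round(cx,1),round(cy,1)),round(2*rad,1),round(zt,1)))
    return out
E
python3 - <<'E'
from h import *
for n in ('top0','scene0'):
    a=load(n)
    for c in('orange','green'):
        for o in lids(*a,c): print(n,c,*o)
W=cloud(*load('top0')[1:])
for (u,v) in [(451,224),(435,209),(469,212),(470,240),(433,239),(336,216),(338,190),(290,120),(378,110),(298,200),(380,196),(333,124),(219,231),(210,180)]: print((u,v),W[v,u].round(1))
E
python3 - <<'E'
import cv2
a=cv2.imread('pics/top0.png')[95:225,280:390]
b=cv2.imread('pics/scene0.png')[180:380,260:460]
cv2.imwrite('pics/c1.png',cv2.resize(a,None,fx=4.5,fy=4.5,interpolation=cv2.INTER_CUBIC))
E
```

```text
top0 orange [189.8 136.8] 47 [833.6 484.7  98.7] (839.9, 489.6) 42.8 100.5
top0 orange [155.8 139.6] 45 [785.9 553.5 210.2] (573.1, 335.6) 774.3 101.6
top0 orange [414.  193.6] 49 [ 566.8 -269.1   71.4] (564.4, -266.4) 39.8 72.5
top0 orange [247.  210.7] 62 [562.7 302.9  73. ] (560.2, 304.8) 39.5 74.3
top0 orange [255.3 245.9] 58 [440.1 284.9  72.2] (438.3, 285.1) 38.8 73.6
top0 green [328.7 172.6] 18 [658.4  19.6 102.7] (651.3, 22.9) 32.4 103.7
scene0 orange [359.3 157. ] 126 [438.4 283.5  70. ] (438.7, 284.5) 39.7 71.4
scene0 orange [531.  177.5] 151 [842.7 601.3  95.6] (841.1, 607.1) 45.1 96.7
scene0 orange [391.7 174.3] 140 [559.4 303.7  69.5] (558.5, 305.4) 43.9 70.9
scene0 orange [509.5 190.8] 81 [841.4 481.2  96. ] (841.0, 486.9) 45.7 97.8
scene0 orange [504.6 204.1] 75 [843.  468.4  62.3] (843.8, 469.9) 27.5 62.5
scene0 orange [234.4 285.7] 248 [ 564.7 -267.4   69.7] (564.2, -267.5) 40.3 71.3
scene0 green [347.3 238.1] 170 [657.3  19.6 100.2] (657.5, 20.0) 38.2 101.7
scene0 green [308.4 267.3] 199 [ 660.2 -112.   104.9] (837.3, -246.6) 484.9 101.6
scene0 green [414.6 263.4] 15 [827.7  72.5 127.1] (827.6, 72.5) 9.2 128.6
(451, 224) [ 454.5 -396.5    9.7]
(435, 209) [ 511.1 -344.4   23.1]
(469, 212) [ 488.7 -460.9   25.4]
(470, 240) [ 391.6 -450.4   17.3]
(433, 239) [ 407.8 -324.1   13.1]
(336, 216) [522.9   4.5   3.8]
(338, 190) [595.4  -6.9  93.9]
(290, 120) [850.  133.2 122.8]
(378, 110) [ 910.9 -194.6    5.7]
(298, 200) [580.4 131.7  64.8]
(380, 196) [ 575.2 -156.5   28.3]
(333, 124) [808.2 -10.  153.6]
(219, 231) [498.  404.5  72.1]
(210, 180) [665.8 416.6 114.2]
```

View pics/c1.png

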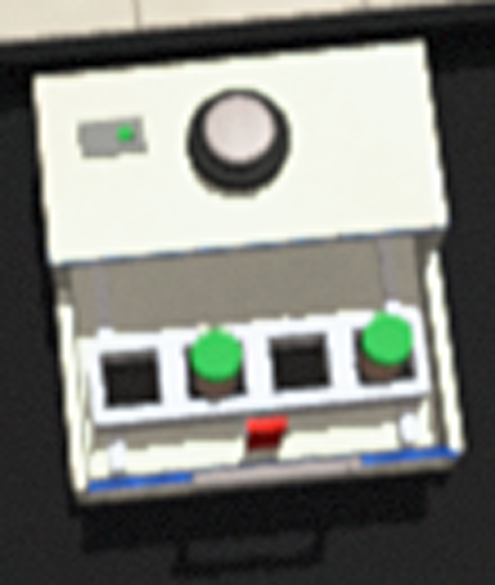

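```bash
cat > m.py <<'E'
from h import *
import sys
def rect(n,zl,zh,x0,x1,y0,y1):
    p,d,K,T=load(n); W=cloud(d,K,T); m=(W[...,2]>zl)&(W[...,2]<zh)&(W[...,0]>x0)&(W[...,0]<x1)&(W[...,1]>y0)&(W[...,1]<y1)
    q=W[m]; R=cv2.minAreaRect(q[:,:2].astype(np.float32)); print(n,len(q),'z',np.median(q[:,2]).round(1),R)
    return q
for n in('top0','scene0'):
    rect(n,112,130,700,900,-180,160)
    rect(n,14,29,380,530,-480,-310)
    # tab red
    p,d,K,T=load(n); h=cv2.cvtColor(p,cv2.COLOR_RGB2HSV); W=cloud(d,K,T)
    m=((h[...,0]<5)|(h[...,0]>175))&(h[...,1]>180)&(W[...,0]>520)&(W[...,0]<680)&(abs(W[...,1])<100)
    q=W[m]; t=q[q[:,2]>np.percentile(q[:,2],95)-8]; print('tab',m.sum(),t.mean(0),t.min(0),t.max(0))
    m=(h[...,0]>105)&(h[...,0]<125)&(h[...,1]>150)&(W[...,0]>480)&(W[...,0]<640)&(abs(W[...,1])<170)
    q=W[m]; print('guard',len(q),np.percentile(q,[2,50,98],axis=0).round(1).tolist())
    m=(W[...,2]>125)&(W[...,2]<165)&(W[...,0]>460)&(W[...,0]<640)&(abs(W[...,1])<120); q=W[m]
    if len(q): print('bar',len(q),np.percentile(q,[5,50,95],axis=0).round(1).tolist())
p,d,K,T=load('scene0');W=cloud(d,K,T);h=cv2.cvtColor(p,cv2.COLOR_RGB2HSV)
m=(h[...,0]>50)&(h[...,0]<70)&(h[...,1]>180)&(abs(W[...,0]-660)<40)&(abs(W[...,1]+112)<30)&(W[...,2]>96)
print(cv2.minEnclosingCircle(W[m][:,:2].astype(np.float32)))
E
python3 m.py
```

```text
top0 3203 z 121.7 ((808.4420776367188, -9.752548217773438), (152.5257110595703, 300.2823181152344), 0.3575788736343384)
top0 239 z 22.5 ((453.48895263671875, -394.27728271484375), (133.05462646484375, 110.43463897705078), 83.1190414428711)
tab 35 [597.80046988 -11.16645625  96.77020352] [595.2096335  -20.56213994  92.10561348] [ 6.00837382e+02 -4.05712874e-01  1.00371378e+02]
guard 56 [[559.9, -137.2, 101.3], [562.3, 55.5, 107.8], [565.3, 120.7, 112.7]]
bar 141 [[545.2, -63.8, 151.4], [549.7, -9.2, 156.2], [555.6, 44.6, 160.2]]
scene0 7023 z 120.2 ((806.5899047851562, -9.368606567382812), (151.39173889160156, 302.4818115234375), 0.17690947651863098)
scene0 504 z 20.5 ((452.6609802246094, -395.475341796875), (129.87232971191406, 113.873046875), 83.07738494873047)
tab 151 [600.60254124 -12.56907508  94.83678306] [594.90781096 -25.5875886   88.93165184] [603.71402747   0.83070876  98.97816162]
guard 1776 [[560.2, -144.8, 40.5], [571.2, -29.2, 77.8], [581.4, 119.6, 107.2]]
bar 250 [[546.0, -69.8, 129.9], [552.8, -14.2, 153.4], [557.0, 45.4, 156.9]]
((657.7295532226562, -110.11640930175781), 19.08806800842285)
```

>>> step_arm:
  moves:
    - {"az": -0.1157}
    - {"az": -0.1157}
    - {"az": -0.1157}
    - {"az": -0.1157}
    - {"az": -0.1157}
  gripper: 1

```text
schema error: expected keys tx, ty, tz, ax, ay, az
```

>>> step_arm:
  moves:
    - {"az": -0.1157}
    - {"az": -0.1157}
    - {"tz": -0.8}
    - {"tz": -0.8}
    - {"tx": 1, "ty": 0.6}

```text
schema error: expected keys tx, ty, tz, ax, ay, az
```

```bash
python3 -c "
from h import *
s=r.sense();print(s['clock'],s['eef_pos'],s['tcp_rot'],s['qpos'])"
```

```text
0.1 [ 183.25492525 -597.11056689  255.62383153] [-3.14032029e+00  1.94857543e-06  2.97767969e-01] [-1.27541776e+00  3.53595690e-01  1.63406540e+00 -5.45292639e-06
  1.15520392e+00 -2.38719302e-03]
```

>>> step_arm:
  moves:
    - {"tx": 0, "ty": 0, "tz": -0.4, "ax": 0, "ay": 0, "az": -0.1157}
    - {"tx": 0, "ty": 0, "tz": -0.4, "ax": 0, "ay": 0, "az": -0.1157}
    - {"tx": 0, "ty": 0, "tz": -0.4, "ax": 0, "ay": 0, "az": -0.1157}
    - {"tx": 0, "ty": 0, "tz": -0.4, "ax": 0, "ay": 0, "az": -0.1157}
    - {"tx": 0, "ty": 0, "tz": 0, "ax": 0, "ay": 0, "az": -0.1157}
  gripper: 1

```text
clock: 0.72
eef_pos: [183.4, -597.7, 296.8]
tcp_rot: [3.141, 0.001, 1.212]
contact_force: [1.2, -0.9, -0.5]
opening: 0.997
grasp_force: 0.0
```

>>> step_arm:
  moves:
    - {"tx": 0, "ty": 0, "tz": 0, "ax": 0, "ay": 0, "az": -0.1157}
    - {"tx": 0, "ty": 0, "tz": 0, "ax": 0, "ay": 0, "az": -0.1157}
    - {"tx": 0.5, "ty": 0.3, "tz": 0, "ax": 0, "ay": 0, "az": 0}
    - {"tx": 1, "ty": 0.6, "tz": 0, "ax": 0, "ay": 0, "az": 0}
    - {"tx": 1, "ty": 0.6, "tz": 0, "ax": 0, "ay": 0, "az": 0}

```text
clock: 1.35
eef_pos: [221.5, -533.4, 295.9]
tcp_rot: [-3.142, -0.001, 1.564]
contact_force: [0.6, -0.1, 1.1]
opening: 1.0
grasp_force: 0.0
```

>>> step_arm:
  moves:
    - {"tx": 1, "ty": 0.6, "tz": 0, "ax": 0, "ay": 0, "az": 0}
    - {"tx": 1, "ty": 0.6, "tz": 0, "ax": 0, "ay": 0, "az": 0}
    - {"tx": 1, "ty": 0.6, "tz": 0, "ax": 0, "ay": 0, "az": 0}
    - {"tx": 1, "ty": 0.6, "tz": 0, "ax": 0, "ay": 0, "az": 0}
    - {"tx": 1, "ty": 0.6, "tz": 0, "ax": 0, "ay": 0, "az": 0}

```text
clock: 1.98
eef_pos: [296.5, -408.2, 296.1]
tcp_rot: [-3.142, -0.0, 1.565]
contact_force: [0.3, -0.0, -1.0]
opening: 0.999
grasp_force: 0.0
```

>>> step_arm:
  moves:
    - {"tx": 1, "ty": 0.6, "tz": 0, "ax": 0, "ay": 0, "az": 0}
    - {"tx": 1, "ty": 0.6, "tz": 0, "ax": 0, "ay": 0, "az": 0}
    - {"tx": 1, "ty": 0.6, "tz": 0, "ax": 0, "ay": 0, "az": 0}
    - {"tx": 1, "ty": 0.6, "tz": 0, "ax": 0, "ay": 0, "az": 0}
    - {"tx": 1, "ty": 0.6, "tz": 0, "ax": 0, "ay": 0, "az": 0}

```text
clock: 2.6
eef_pos: [371.3, -283.4, 296.1]
tcp_rot: [-3.141, -0.0, 1.565]
contact_force: [-0.1, -0.6, -0.3]
opening: 1.0
grasp_force: 0.0
```

>>> step_arm:
  moves:
    - {"tx": 1, "ty": 0.6, "tz": 0, "ax": 0, "ay": 0, "az": 0}
    - {"tx": 1, "ty": 0.6, "tz": 0, "ax": 0, "ay": 0, "az": 0}
    - {"tx": 1, "ty": 0.6, "tz": 0, "ax": 0, "ay": 0, "az": 0}
    - {"tx": 1, "ty": 0.6, "tz": 0, "ax": 0, "ay": 0, "az": 0}
    - {"tx": 1, "ty": 0.6, "tz": 0, "ax": 0, "ay": 0, "az": 0}

```text
clock: 3.22
eef_pos: [446.1, -158.5, 296.1]
tcp_rot: [-3.141, -0.0, 1.565]
contact_force: [0.5, -0.6, 0.7]
opening: 0.996
grasp_force: 0.0
```

>>> step_arm:
  moves:
    - {"tx": 1, "ty": 0.6, "tz": 0, "ax": 0, "ay": 0, "az": 0}
    - {"tx": 1, "ty": 0.6, "tz": 0, "ax": 0, "ay": 0, "az": 0}
    - {"tx": 1, "ty": 0.6, "tz": 0, "ax": 0, "ay": 0, "az": 0}
    - {"tx": 1, "ty": 0.6, "tz": 0, "ax": 0, "ay": 0, "az": 0}
    - {"tx": 1, "ty": 0.6, "tz": 0, "ax": 0, "ay": 0, "az": 0}

```text
clock: 3.85
eef_pos: [521.0, -33.7, 296.1]
tcp_rot: [-3.141, -0.0, 1.565]
contact_force: [-0.1, -0.2, 0.4]
opening: 1.004
grasp_force: 0.0
```

```bash
python3 -c "
from h import *
s=r.sense();print(s['clock'],s['eef_pos'],s['tcp_rot'],s['qpos'])
p,d,K,T=grab('wrist','w1');print(K,T.round(3))
p,d,K,T=grab('scene','s1')"
```

```text
3.85 [521.02652113 -33.7083306  296.10529684] [-3.14110756e+00 -2.06333989e-04  1.56500447e+00] [-6.75859742e-02  1.53886166e-01  1.80586923e+00  1.90150940e-04
  1.18233418e+00 -6.18662368e-02]
[[323.43617907   0.         317.30408007]
 [  0.         323.43617907 198.83867059]
 [  0.           0.           1.        ]] [[ 1.00000e+00  6.00000e-03  2.00000e-03  5.21879e+02]
 [-7.00000e-03  9.61000e-01  2.78000e-01  3.69430e+01]
 [-0.00000e+00 -2.78000e-01  9.61000e-01  4.13677e+02]
 [ 0.00000e+00  0.00000e+00  0.00000e+00  1.00000e+00]]
```

View pics/w1.png

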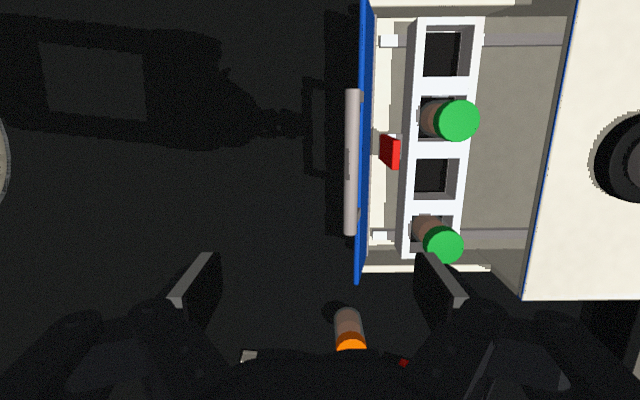

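The wrist view shows the bar at (352,162), the tab at (389,152), open pockets at (443,53) and (433,178), and the green lids at (457,120) and (443,245). The gap between the fingers is near the bottom centre.

```bash
cat > m2.py <<'E'
from h import *
import sys
n=sys.argv[1]; p,d,K,T=load(n); W=cloud(d,K,T); h=cv2.cvtColor(p,cv2.COLOR_RGB2HSV)
print('lids'); 
for c in('green','orange'):
    for o in lids(p,d,K,T,c): print(c,*o)
m=(W[...,2]>15)&(W[...,2]<38)&(p.max(-1)<60)&(W[...,0]>600)&(W[...,0]<730)&(abs(W[...,1])<150)
k,L,st,c=cv2.connectedComponentsWithStats(m.astype(np.uint8))
# pocket openings: everything not at rim height z 60 within the block
rim=(W[...,2]>56)&(W[...,2]<65)&(W[...,0]>600)&(W[...,0]<730)&(abs(W[...,1]+10)<145)&(h[...,1]<60)
q=W[rim]; print('rim',np.median(q[:,2]),cv2.minAreaRect(q[:,:2].astype(np.float32)))
for i in range(1,k):
    if st[i,4]>100: w=W[L==i]; print('floor',st[i],np.median(w,axis=0).round(1),w.min(0).round(1),w.max(0).round(1))
red=((h[...,0]<5)|(h[...,0]>175))&(h[...,1]>180)&(abs(W[...,1])<60)&(W[...,0]>560)
q=W[red]; 
if len(q): t=q[q[:,2]>q[:,2].max()-8]; print('tab',t.mean(0),t.min(0),t.max(0))
m=(W[...,2]>125)&(W[...,2]<165)&(W[...,0]>460)&(W[...,0]<640)&(abs(W[...,1])<120); q=W[m]
if len(q): print('bar',len(q),np.percentile(q,[2,50,98],axis=0).round(1).tolist())
E
python3 m2.py w1
python3 - <<'E'
from h import *
a=load('w1'); 
import numpy as np
W=cloud(*a[1:]); 
for uv in [(345,162),(352,162),(359,162),(389,152),(443,53),(457,120),(433,178),(443,245),(351,345),(470,80),(410,150),(463,50)]: print(uv,W[uv[1],uv[0]].round(1))
for c in ('orange',):
  for o in lids(*load('s1'),c): print(*o)
E
```

```text
lids
green [444.8 136.6] 18 [643.9   7.3  98.8] (644.2, 8.3) 14.0 99.8
green [451.4 253. ] 201 [ 661.2 -112.8  103.9] (595.5, -42.0) 215.8 100.8
orange [350.  341.2] 457 [ 559.  -229.6   99. ] (552.0, -111.9) 303.7 70.6
rim 59.626964883050164 ((665.1262817382812, -10.014511108398438), (129.59397888183594, 289.8824157714844), 0.007498328574001789)
floor [ 423   33   38   44 1463] [657.5  89.8  30.4] [638.7  67.2  27.9] [676.1 111.   33.7]
floor [420  97  34  17 130] [647.   42.7  30.7] [637.   27.8  28.8] [675.4  45.   38. ]
floor [ 414  159   34   33 1008] [657.7 -44.9  30.4] [639.1 -65.4  27.9] [676.8 -25.3  33.5]
tab [581.31037171 -22.69981511 355.23258747] [581.31037171 -22.69981511 355.23258747] [581.31037171 -22.69981511 355.23258747]
bar 2123 [[543.5, -67.1, 150.6], [548.8, -4.8, 154.7], [554.9, 47.8, 156.7]]
(345, 162) [544.   -7.6 152.3]
(352, 162) [549.3  -6.9 156.7]
(359, 162) [561.4 -15.7 105.8]
(389, 152) [595.   -9.7  81.4]
(443, 53) [658.8  90.5  31.7]
(457, 120) [653.5  22.7  99.8]
(433, 178) [661.  -48.5  31. ]
(443, 245) [ 653.2 -105.3  100. ]
(351, 345) [ 562.6 -256.4   70. ]
(470, 80) [679.2  60.8  59.6]
(410, 150) [622.4 -10.6  60.4]
(463, 50) [677.6  92.5  37.9]
[359.3 157. ] 127 [438.  283.8  69.6] (437.2, 284.4) 41.5 70.9
[531.  177.5] 151 [841.9 601.3  96.1] (840.9, 607.6) 45.0 97.3
[391.7 174.3] 140 [559.4 303.5  70. ] (558.4, 304.8) 42.2 71.4
[509.6 190.8] 82 [845.  467.8 107.8] (928.4, 55.1) 913.3 98.0
[504.7 204.1] 74 [852.  419.7 109. ] (931.6, 39.6) 881.7 63.2
[234.4 285.7] 248 [ 569.6 -268.9   78.9] (789.4, -325.5) 503.9 71.3
```

>>> step_arm:
  moves:
    - {"tx": 0.5, "ty": 0.56, "tz": 0.4, "ax": 0, "ay": 0, "az": -0.004}
    - {"tx": 0.45, "ty": 0.56, "tz": 0.9, "ax": 0, "ay": 0, "az": 0}
    - {"tx": 0, "ty": 0, "tz": 1, "ax": 0, "ay": 0, "az": 0}
    - {"tx": 0, "ty": 0, "tz": 1, "ax": 0, "ay": 0, "az": 0}
    - {"tx": 0, "ty": 0, "tz": 1, "ax": 0, "ay": 0, "az": 0}
  gripper: 0.42
  newtons: 30

```text
clock: 4.58
eef_pos: [549.1, -11.4, 187.2]
tcp_rot: [-3.141, -0.0, 1.574]
contact_force: [0.5, 0.9, -0.1]
opening: 0.421
grasp_force: 0.0
```

>>> step_arm:
  moves:
    - {"tx": 0, "ty": 0, "tz": 0.7, "ax": 0, "ay": 0, "az": 0}
    - {"tx": 0, "ty": 0, "tz": 0.5, "ax": 0, "ay": 0, "az": 0}
    - {"tx": 0, "ty": 0, "tz": 0, "ax": 0, "ay": 0, "az": 0}

```text
clock: 4.95
eef_pos: [548.9, -11.5, 158.0]
tcp_rot: [-3.14, -0.0, 1.576]
contact_force: [-0.3, 0.7, 0.8]
opening: 0.417
grasp_force: 0.0
```

>>> step_arm:
  moves:
    - {"tx": 0, "ty": 0, "tz": 0, "ax": 0, "ay": 0, "az": 0}
    - {"tx": 0, "ty": 0, "tz": 0, "ax": 0, "ay": 0, "az": 0}
    - {"tx": 0, "ty": 0, "tz": 0, "ax": 0, "ay": 0, "az": 0}
  gripper: 0

```text
clock: 5.32
eef_pos: [549.7, -11.5, 159.6]
tcp_rot: [3.14, 0.0, 1.576]
contact_force: [-1.5, 0.1, 6.1]
opening: 0.121
grasp_force: 29.5
```

>>> step_arm:
  moves:
    - {"tx": 0, "ty": -0.636, "tz": 0.22, "ax": 0, "ay": 0, "az": 0}
    - {"tx": 0, "ty": -0.6, "tz": 0.304, "ax": 0, "ay": 0, "az": 0}
    - {"tx": 0, "ty": -0.552, "tz": 0.384, "ax": 0, "ay": 0, "az": 0}
    - {"tx": 0, "ty": -0.488, "tz": 0.456, "ax": 0, "ay": 0, "az": 0}

```text
clock: 5.82
eef_pos: [492.8, -11.8, 124.9]
tcp_rot: [3.139, 0.0, 1.576]
contact_force: [3.9, 0.0, 2.3]
opening: 0.131
grasp_force: 30.5
```

>>> step_arm:
  moves:
    - {"tx": 0, "ty": -0.424, "tz": 0.524, "ax": 0, "ay": 0, "az": 0}
    - {"tx": 0, "ty": -0.344, "tz": 0.576, "ax": 0, "ay": 0, "az": 0}
    - {"tx": 0, "ty": -0.264, "tz": 0.616, "ax": 0, "ay": 0, "az": 0}

```text
clock: 6.2
eef_pos: [466.9, -11.9, 81.5]
tcp_rot: [3.139, -0.0, 1.576]
contact_force: [4.1, 0.3, 2.6]
opening: 0.124
grasp_force: 31.7
```

>>> step_arm:
  moves:
    - {"tx": 0, "ty": -0.172, "tz": 0.648, "ax": 0, "ay": 0, "az": 0}
    - {"tx": 0, "ty": -0.076, "tz": 0.572, "ax": 0, "ay": 0, "az": 0}
    - {"tx": 0, "ty": 0, "tz": 0.144, "ax": 0, "ay": 0, "az": 0}
    - {"tx": 0, "ty": 0, "tz": 0, "ax": 0, "ay": 0, "az": 0}

```text
clock: 6.7
eef_pos: [460.0, -11.9, 48.0]
tcp_rot: [-3.14, -0.0, 1.576]
contact_force: [-1.4, 0.3, 13.6]
opening: 0.13
grasp_force: 33.2
```

>>> step_arm:
  moves:
    - {"tx": 0, "ty": 0, "tz": 0, "ax": 0, "ay": 0, "az": 0}
    - {"tx": 0, "ty": 0, "tz": 0, "ax": 0, "ay": 0, "az": 0}
    - {"tx": 0, "ty": 0, "tz": -0.6, "ax": 0, "ay": 0, "az": 0}
    - {"tx": 0, "ty": 0, "tz": -1, "ax": 0, "ay": 0, "az": 0}
    - {"tx": 0, "ty": 0, "tz": -1, "ax": 0, "ay": 0, "az": 0}
  gripper: 0.42

```text
clock: 7.32
eef_pos: [460.1, -11.9, 114.0]
tcp_rot: [-3.141, -0.0, 1.576]
contact_force: [0.1, 0.6, -0.6]
opening: 0.422
grasp_force: 0.0
```

>>> step_arm:
  moves:
    - {"tx": 0, "ty": 0, "tz": -1, "ax": 0, "ay": 0, "az": 0}
    - {"tx": 0, "ty": 0, "tz": -1, "ax": 0, "ay": 0, "az": 0}
    - {"tx": 0.16, "ty": 1, "tz": -0.6, "ax": 0, "ay": 0, "az": 0}
    - {"tx": 0.16, "ty": 1, "tz": 0, "ax": 0, "ay": 0, "az": 0}
    - {"tx": 0.16, "ty": 1, "tz": 0, "ax": 0, "ay": 0, "az": 0}
  gripper: 0.75

```text
clock: 7.95
eef_pos: [536.0, 0.6, 179.0]
tcp_rot: [3.141, 0.0, 1.576]
contact_force: [0.3, -0.3, -0.0]
opening: 0.749
grasp_force: 0.0
```

>>> step_arm:
  moves:
    - {"tx": 0.16, "ty": 1, "tz": 0, "ax": 0, "ay": 0, "az": 0}
    - {"tx": 0.16, "ty": 1, "tz": 0, "ax": 0, "ay": 0, "az": 0}
    - {"tx": 0.16, "ty": 1, "tz": 0, "ax": 0, "ay": 0, "az": 0}
    - {"tx": 0.16, "ty": 1, "tz": 0, "ax": 0, "ay": 0, "az": 0}
    - {"tx": 0.16, "ty": 0.6, "tz": 0, "ax": 0, "ay": 0, "az": 0}

```text
clock: 8.57
eef_pos: [651.0, 21.2, 178.4]
tcp_rot: [3.141, 0.0, 1.576]
contact_force: [0.2, 0.4, -0.1]
opening: 0.751
grasp_force: 0.0
```

```bash
python3 -c "
from h import *
s=r.sense();print(s['clock'],s['eef_pos'],s['tcp_rot'],s['qpos'])
grab('wrist','w2');grab('top','t2');grab('scene','s2')
for n in('t2','s2'):
  for c in ('orange','green'):
    for o in lids(*load(n),c): print(n,c,*o)
W=cloud(*load('s2')[1:]);m=(W[...,0]>440)&(W[...,0]<570)&(abs(W[...,1]+10)<120)&(W[...,2]>15);print(np.percentile(W[m],[2,50,98],axis=0).round(1))
"; python3 m2.py w2
```

```text
8.575 [650.99693649  21.24706973 178.40226143] [3.14130304e+00 2.31278325e-05 1.57625023e+00] [ 3.03380181e-02  4.70201436e-01  1.64067736e+00 -3.53655509e-05
  1.03042492e+00  2.49022997e-02]
t2 orange [189.9 136.7] 43 [834.3 485.4  98.1] (838.4, 487.6) 42.9 99.3
t2 orange [155.8 139.5] 44 [836.  602.1  98.4] (838.5, 606.5) 40.8 100.3
t2 orange [414.1 193.9] 54 [ 566.3 -269.6   72.9] (564.6, -266.3) 38.5 73.9
t2 orange [247.3 210.7] 69 [552.8 298.9 111.8] (430.3, 196.0) 375.4 75.0
t2 orange [255.3 245.6] 69 [439.4 286.4  72.3] (438.2, 285.2) 38.6 74.0
s2 orange [531.  177.5] 152 [847.8 570.9 120.2] (943.3, 118.3) 1031.1 97.2
s2 orange [391.7 174.3] 140 [559.7 303.6  69.9] (558.6, 304.4) 41.9 71.2
s2 orange [509.5 190.8] 81 [841.8 480.7  96.5] (840.8, 487.5) 44.7 98.1
s2 orange [504.7 204.1] 74 [854.6 413.5 115.1] (931.4, 40.4) 883.3 63.6
s2 orange [234.4 285.7] 248 [ 572.8 -269.4   83.7] (789.4, -325.5) 504.0 71.8
s2 green [346.9 238.4] 149 [657.3  18.5  99.9] (657.0, 19.5) 37.2 101.4
s2 green [308.4 267.4] 200 [ 660.5 -112.1  105.2] (838.3, -244.3) 486.0 101.7
s2 green [414.6 263.4
[... 183 characters left out ...]
5) 89.2 100.6
rim 59.70346923503756 ((665.0027465820312, 10.7403564453125), (129.97596740722656, 248.51513671875), 0.004334777127951384)
floor [ 291   79   59   60 3374] [653.2  89.   30.5] [630.5  66.2  28.1] [676.1 111.2  33.3]
floor [293 170  24  39 281] [634.3  32.9  30.5] [630.6   6.9  28.5] [650.2  41.3  37.9]
floor [329 170  18  19 112] [672.8  36.9  30.4] [660.8  24.6  28.5] [675.7  41.3  37.5]
floor [ 295  252   50   31 1539] [653.3 -49.6  30.4] [631.1 -65.9  28.3] [676.2 -33.9  32.3]
tab [663.93300419  35.0351952  239.45202469] [633.93793193  31.03772058 234.6852816 ] [711.26613323  38.67458085 242.4932349 ]
bar 138 [[613.9, 10.9, 159.2], [619.4, 23.5, 163.0], [619.6, 32.3, 164.9]]
```

View pics/w2.png

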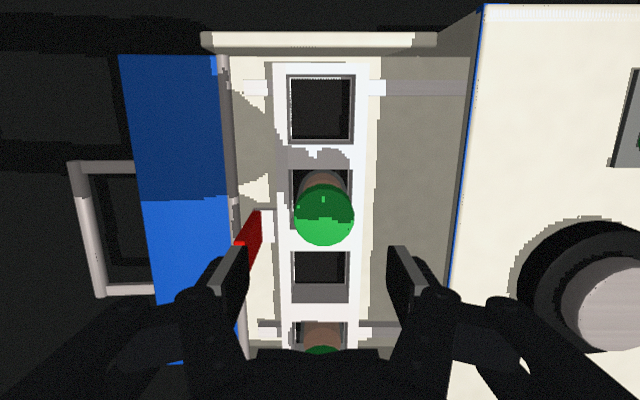

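The guard lies flat on the left. The green lid is at (324,215), and pocket 0 is open at (321,109). I'll compute the centres from pixels.

```bash
python3 -c "
from h import *
p,d,K,T=load('w2')
print(ray(295,215,100,K,T),ray(354,215,100,K,T),ray(324,246,100,K,T),ray(324,187,100,K,T))
print([ray(u,v,60,K,T).round(1) for u,v in((290,75),(354,75),(354,144),(288,144),(290,170),(353,170),(292,303),(349,303))])
p,d,K,T=load('s2');W=cloud(d,K,T);h=cv2.cvtColor(p,cv2.COLOR_RGB2HSV)
for y0 in(20,-112):
  m=(h[...,0]>50)&(h[...,0]<70)&(h[...,1]>180)&(abs(W[...,0]-655)<30)&(abs(W[...,1]-y0)<26)&(W[...,2]>97)
  print(cv2.minEnclosingCircle(W[m][:,:2].astype(np.float32)))
"
```

```text
[637.072281    24.32626833 100.        ] [674.83179065  24.49059925 100.        ] [655.85228313   2.84121187 100.        ] [655.44222336  42.86724167 100.        ]
[array([632.3, 111.6,  60. ]), array([676.1, 111.8,  60. ]), array([677.7,  65. ,  60. ]), array([630. ,  64.8,  60. ]), array([631.1,  45.7,  60. ]), array([677.7,  45.9,  60. ]), array([630.6, -67.4,  60. ]), array([678.3, -67.2,  60. ])]
((657.3406982421875, 19.905338287353516), 18.87610626220703)
((657.9236450195312, -110.1700439453125), 18.68695640563965)
```

>>> step_arm:
  moves:
    - {"tx": 0, "ty": 0.2, "tz": 0.5, "ax": 0, "ay": 0, "az": 0}
    - {"tx": 0, "ty": 0, "tz": 1, "ax": 0, "ay": 0, "az": 0}
    - {"tx": 0, "ty": 0, "tz": 1, "ax": 0, "ay": 0, "az": 0}
    - {"tx": 0, "ty": 0, "tz": 0.8, "ax": 0, "ay": 0, "az": 0}
    - {"tx": 0, "ty": 0, "tz": 0.2, "ax": 0, "ay": 0, "az": 0}

```text
clock: 9.35
eef_pos: [654.0, 21.0, 88.4]
tcp_rot: [-3.139, 0.0, 1.576]
contact_force: [-0.1, -0.4, -0.4]
opening: 0.754
grasp_force: 0.0
```

>>> step_arm:
  moves:
    - {"tx": 0, "ty": 0, "tz": 0, "ax": 0, "ay": 0, "az": 0}
    - {"tx": 0, "ty": 0, "tz": 0, "ax": 0, "ay": 0, "az": 0}
    - {"tx": 0, "ty": 0, "tz": 0, "ax": 0, "ay": 0, "az": 0}
    - {"tx": 0, "ty": 0, "tz": 0, "ax": 0, "ay": 0, "az": 0}
  gripper: 0
  newtons: 30

```text
clock: 9.85
eef_pos: [655.5, 21.2, 90.8]
tcp_rot: [3.141, -0.0, 1.576]
contact_force: [0.1, -0.3, 1.0]
opening: 0.458
grasp_force: 31.3
```

>>> step_arm:
  moves:
    - {"tx": 0, "ty": 0, "tz": -0.4, "ax": 0, "ay": 0, "az": 0}
    - {"tx": 0, "ty": 0, "tz": -1, "ax": 0, "ay": 0, "az": 0}
    - {"tx": 0, "ty": 0, "tz": -1, "ax": 0, "ay": 0, "az": 0}
    - {"tx": 0, "ty": 0, "tz": -1, "ax": 0, "ay": 0, "az": 0}
    - {"tx": 0, "ty": 0, "tz": -0.4, "ax": 0, "ay": 0, "az": 0}

```text
clock: 10.48
eef_pos: [656.0, 21.1, 187.3]
tcp_rot: [3.139, -0.0, 1.576]
contact_force: [0.5, 0.6, -1.3]
opening: 0.46
grasp_force: 31.3
```

```bash
python3 -c "
from h import *
s=r.sense();print(s['clock'],s['eef_pos'],s['tcp_rot'],s['qpos'])
grab('wrist','w3')"
```

```text
10.475 [656.0053502   21.14674862 187.33113927] [ 3.13886424e+00 -6.05179848e-05  1.57626918e+00] [ 2.99421222e-02  4.66594158e-01  1.62412227e+00 -7.21986283e-06
  1.04814715e+00  2.44729500e-02]
```

View pics/w3.png

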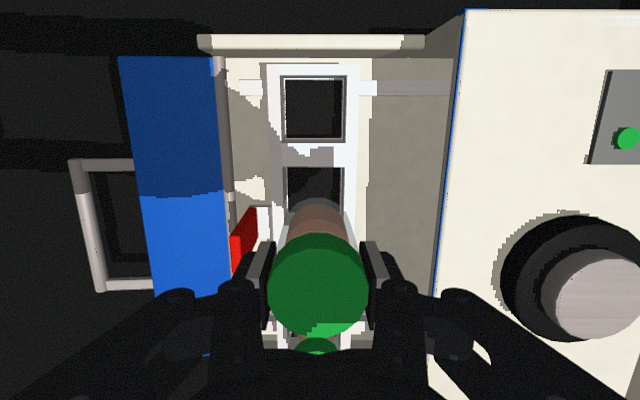

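The green jar is held squarely: lid at (318,287), opening 39 mm.

>>> step_arm:
  moves:
    - {"tx": -0.5, "ty": -0.24, "tz": 0, "ax": 0, "ay": 0, "az": 0}
    - {"tx": -1, "ty": -0.46, "tz": 0, "ax": 0, "ay": 0, "az": 0}
    - {"tx": -1, "ty": -0.46, "tz": 0, "ax": 0, "ay": 0, "az": 0}
    - {"tx": -1, "ty": -0.46, "tz": 0, "ax": 0, "ay": 0, "az": 0}
    - {"tx": -1, "ty": -0.46, "tz": 0, "ax": 0, "ay": 0, "az": 0}

```text
clock: 11.15
eef_pos: [602.1, -93.0, 183.7]
tcp_rot: [-3.139, -0.0, 1.576]
contact_force: [0.5, 0.3, -1.0]
opening: 0.455
grasp_force: 31.3
```

>>> step_arm:
  moves:
    - {"tx": -1, "ty": -0.46, "tz": 0, "ax": 0, "ay": 0, "az": 0}
    - {"tx": -1, "ty": -0.46, "tz": 0, "ax": 0, "ay": 0, "az": 0}
    - {"tx": -1, "ty": -0.46, "tz": 0, "ax": 0, "ay": 0, "az": 0}
    - {"tx": -1, "ty": -0.46, "tz": 0, "ax": 0, "ay": 0, "az": 0}
    - {"tx": -1, "ty": -0.46, "tz": 0, "ax": 0, "ay": 0, "az": 0}

```text
clock: 11.78
eef_pos: [545.2, -218.0, 183.8]
tcp_rot: [-3.139, -0.001, 1.576]
contact_force: [0.3, 0.5, -1.2]
opening: 0.461
grasp_force: 31.3
```

>>> step_arm:
  moves:
    - {"tx": -1, "ty": -0.46, "tz": 0, "ax": 0, "ay": 0, "az": 0}
    - {"tx": -1, "ty": -0.46, "tz": 0, "ax": 0, "ay": 0, "az": 0}
    - {"tx": -1, "ty": -0.46, "tz": 0, "ax": 0, "ay": 0, "az": 0}
    - {"tx": -1, "ty": -0.46, "tz": 0, "ax": 0, "ay": 0, "az": 0}
    - {"tx": -1, "ty": -0.46, "tz": 0, "ax": 0, "ay": 0, "az": 0}

```text
clock: 12.4
eef_pos: [488.3, -343.0, 183.8]
tcp_rot: [-3.14, -0.001, 1.576]
contact_force: [0.0, -0.9, -0.5]
opening: 0.456
grasp_force: 31.3
```

>>> step_arm:
  moves:
    - {"tx": -1, "ty": -0.46, "tz": 0, "ax": 0, "ay": 0, "az": 0}
    - {"tx": -1, "ty": -0.46, "tz": 0, "ax": 0, "ay": 0, "az": 0}
    - {"tx": -1, "ty": -0.46, "tz": 0, "ax": 0, "ay": 0, "az": 0}
    - {"tx": -0.26, "ty": -0.12, "tz": 0.3, "ax": 0, "ay": 0, "az": 0}
    - {"tx": 0, "ty": 0, "tz": 0, "ax": 0, "ay": 0, "az": 0}

```text
clock: 13.02
eef_pos: [451.9, -423.4, 176.0]
tcp_rot: [-3.139, -0.002, 1.575]
contact_force: [0.8, 0.8, -1.4]
opening: 0.459
grasp_force: 31.2
```

```bash
python3 -c "
from h import *
p,d,K,T=load('w3')
print(ray(268,285,197,K,T),ray(368,285,197,K,T),ray(318,339,197,K,T),ray(318,235,197,K,T))
W=cloud(d,K,T);h=cv2.cvtColor(p,cv2.COLOR_RGB2HSV);m=(h[...,0]>50)&(h[...,0]<70)&(h[...,1]>150)&(W[...,2]>185);print(m.sum(),np.median(W[m],axis=0),W[m].min(0),W[m].max(0))
grab('wrist','w4');p,d,K,T=load('w4');W=cloud(d,K,T)
m=(W[...,2]>15)&(W[...,2]<29)&(abs(W[...,0]-453)<85)&(abs(W[...,1]+395)<90);print(cv2.minAreaRect(W[m][:,:2].astype(np.float32)))
"
```

```text
[637.74257593  26.75141914 197.        ] [675.37832462  26.85639507 197.        ] [656.67463958   2.60918707 197.        ] [656.4476998   47.05027137 197.        ]
7924 [656.24422626  25.6655306  196.38846628] [596.53824137   3.05390662 185.00048255] [718.00495422  91.81076878 304.89950964]
((452.3600158691406, -394.7340393066406), (129.6928253173828, 110.41866302490234), 83.41091918945312)
```

View pics/w4.png

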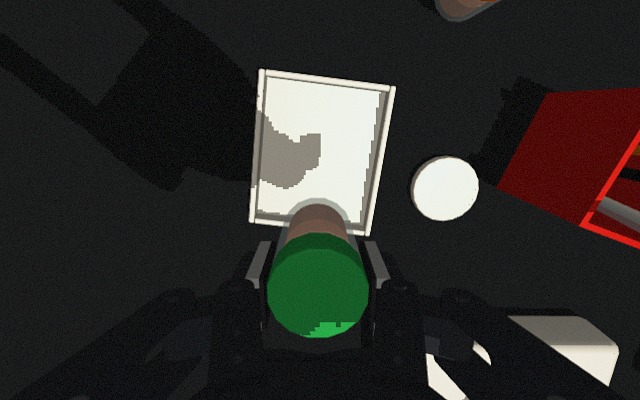

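The jar is over the tray's near half. Lowering it.

>>> step_arm:
  moves:
    - {"tx": 0, "ty": -0.04, "tz": 0.6, "ax": 0, "ay": 0, "az": 0}
    - {"tx": 0, "ty": 0, "tz": 1, "ax": 0, "ay": 0, "az": 0}
    - {"tx": 0, "ty": 0, "tz": 1, "ax": 0, "ay": 0, "az": 0}
    - {"tx": 0, "ty": 0, "tz": 1, "ax": 0, "ay": 0, "az": 0}
    - {"tx": 0, "ty": 0, "tz": 0.5, "ax": 0, "ay": 0, "az": 0}

```text
clock: 13.7
eef_pos: [451.6, -422.6, 73.1]
tcp_rot: [-3.14, -0.002, 1.577]
contact_force: [-0.1, 0.3, -1.2]
opening: 0.459
grasp_force: 31.2
```

>>> step_arm:
  moves:
    - {"tx": 0, "ty": 0, "tz": 0.2, "ax": 0, "ay": 0, "az": 0}
    - {"tx": 0, "ty": 0, "tz": 0.08, "ax": 0, "ay": 0, "az": 0}
    - {"tx": 0, "ty": 0, "tz": 0, "ax": 0, "ay": 0, "az": 0}

```text
clock: 14.08
eef_pos: [452.5, -424.2, 68.8]
tcp_rot: [3.141, 0.001, 1.576]
contact_force: [0.0, 0.3, -0.7]
opening: 0.46
grasp_force: 31.2
```

>>> step_arm:
  moves:
    - {"tx": 0, "ty": 0, "tz": 0.08, "ax": 0, "ay": 0, "az": 0}
    - {"tx": 0, "ty": 0, "tz": 0.06, "ax": 0, "ay": 0, "az": 0}
    - {"tx": 0, "ty": 0, "tz": 0, "ax": 0, "ay": 0, "az": 0}

```text
clock: 14.45
eef_pos: [452.4, -424.4, 65.8]
tcp_rot: [3.141, 0.001, 1.576]
contact_force: [-0.8, 1.4, 6.9]
opening: 0.458
grasp_force: 32.0
```

>>> step_arm:
  moves:
    - {"tx": 0, "ty": 0, "tz": 0, "ax": 0, "ay": 0, "az": 0}
    - {"tx": 0, "ty": 0, "tz": 0, "ax": 0, "ay": 0, "az": 0}
    - {"tx": 0, "ty": 0, "tz": -0.3, "ax": 0, "ay": 0, "az": 0}
    - {"tx": 0, "ty": 0, "tz": -1, "ax": 0, "ay": 0, "az": 0}
    - {"tx": 0, "ty": 0, "tz": -1, "ax": 0, "ay": 0, "az": 0}
  gripper: 0.75

```text
clock: 15.08
eef_pos: [452.1, -423.9, 123.1]
tcp_rot: [-3.141, -0.0, 1.576]
contact_force: [-0.4, 0.0, -0.4]
opening: 0.752
grasp_force: 0.0
```

>>> step_arm:
  moves:
    - {"tx": 0, "ty": 0, "tz": -1, "ax": 0, "ay": 0, "az": 0}
    - {"tx": 0.5, "ty": 0.32, "tz": -1, "ax": 0, "ay": 0, "az": 0}
    - {"tx": 1, "ty": 0.65, "tz": -0.3, "ax": 0, "ay": 0, "az": 0}
    - {"tx": 1, "ty": 0.65, "tz": 0, "ax": 0, "ay": 0, "az": 0}
    - {"tx": 1, "ty": 0.65, "tz": 0, "ax": 0, "ay": 0, "az": 0}

```text
clock: 15.7
eef_pos: [508.9, -335.5, 180.4]
tcp_rot: [3.141, 0.0, 1.576]
contact_force: [0.5, 1.1, 0.2]
opening: 0.755
grasp_force: 0.0
```

>>> step_arm:
  moves:
    - {"tx": 1, "ty": 0.65, "tz": 0, "ax": 0, "ay": 0, "az": 0}
    - {"tx": 1, "ty": 0.65, "tz": 0, "ax": 0, "ay": 0, "az": 0}
    - {"tx": 1, "ty": 0.65, "tz": 0, "ax": 0, "ay": 0, "az": 0}
    - {"tx": 1, "ty": 0.65, "tz": 0, "ax": 0, "ay": 0, "az": 0}
    - {"tx": 1, "ty": 0.65, "tz": 0, "ax": 0, "ay": 0, "az": 0}

```text
clock: 16.32
eef_pos: [589.5, -209.9, 180.2]
tcp_rot: [3.141, 0.0, 1.576]
contact_force: [1.0, -0.6, 1.3]
opening: 0.748
grasp_force: 0.0
```

>>> step_arm:
  moves:
    - {"tx": 1, "ty": 0.65, "tz": 0, "ax": 0, "ay": 0, "az": 0}
    - {"tx": 1, "ty": 0.65, "tz": 0, "ax": 0, "ay": 0, "az": 0}
    - {"tx": 1, "ty": 0.65, "tz": 0, "ax": 0, "ay": 0, "az": 0}
    - {"tx": 1, "ty": 0.65, "tz": 0, "ax": 0, "ay": 0, "az": 0}
    - {"tx": 0, "ty": 0, "tz": 0, "ax": 0, "ay": 0, "az": 0}

```text
clock: 16.95
eef_pos: [654.3, -108.8, 180.0]
tcp_rot: [3.141, -0.0, 1.578]
contact_force: [-0.6, 0.1, -0.6]
opening: 0.749
grasp_force: 0.0
```

```bash
python3 -c "
from h import *
s=r.sense();print(s['clock'],s['eef_pos'],s['tcp_rot'],s['qpos'])
grab('wrist','w5');grab('top','t5')
p,d,K,T=load('w5');W=cloud(d,K,T);h=cv2.cvtColor(p,cv2.COLOR_RGB2HSV);m=(h[...,0]>50)&(h[...,0]<70)&(h[...,1]>150)&(W[...,2]>96)&(W[...,2]<104);print(m.sum(),cv2.minEnclosingCircle(W[m][:,:2].astype(np.float32)))
m=(h[...,0]>50)&(h[...,0]<70)&(h[...,1]>150);v,u=np.where(m);print(u.min(),u.max(),v.min(),v.max())
for c in ('orange','green'):
    for o in lids(*load('t5'),c): print(c,*o)
"
```

```text
16.95 [ 654.33928839 -108.77122027  180.02731163] [ 3.14089073e+00 -1.70217870e-04  1.57845300e+00] [-1.67124484e-01  4.85297403e-01  1.61152033e+00  3.35096664e-04
  1.04411332e+00 -1.74949440e-01]
2677 ((656.098388671875, -107.94673156738281), 19.87211799621582)
3 638 0 397
orange [189.8 136.8] 48 [835.7 481.9  98.3] (837.6, 488.2) 44.4 99.7
orange [155.8 139.6] 45 [835.4 601.4  98.4] (839.1, 607.2) 41.7 99.7
orange [247.2 210.6] 124 [561.1 305.2  73. ] (559.7, 305.1) 39.3 74.4
orange [255.4 245.6] 134 [438.1 283.8  73. ] (438.5, 285.0) 38.9 74.4
green [464.8 221.3] 78 [ 451.4 -421.9   78.4] (453.6, -421.3) 35.9 79.8
```

>>> step_arm:
  moves:
    - {"tx": -0.02, "ty": 0.06, "tz": 0.6, "ax": 0, "ay": 0, "az": 0}
    - {"tx": 0, "ty": 0, "tz": 1, "ax": 0, "ay": 0, "az": 0}
    - {"tx": 0, "ty": 0, "tz": 1, "ax": 0, "ay": 0, "az": 0}
    - {"tx": 0, "ty": 0, "tz": 0.8, "ax": 0, "ay": 0, "az": 0}
    - {"tx": 0, "ty": 0, "tz": 0.2, "ax": 0, "ay": 0, "az": 0}

```text
clock: 17.68
eef_pos: [653.7, -111.2, 87.7]
tcp_rot: [-3.139, -0.0, 1.576]
contact_force: [-0.2, -1.3, -0.6]
opening: 0.75
grasp_force: 0.0
```

>>> step_arm:
  moves:
    - {"tx": 0, "ty": 0, "tz": 0, "ax": 0, "ay": 0, "az": 0}
    - {"tx": 0, "ty": 0, "tz": 0, "ax": 0, "ay": 0, "az": 0}
    - {"tx": 0, "ty": 0, "tz": 0, "ax": 0, "ay": 0, "az": 0}
    - {"tx": 0, "ty": 0, "tz": 0, "ax": 0, "ay": 0, "az": 0}
  gripper: 0

```text
clock: 18.18
eef_pos: [655.2, -110.9, 90.3]
tcp_rot: [3.141, 0.0, 1.576]
contact_force: [-0.9, -0.4, 2.0]
opening: 0.458
grasp_force: 31.8
```

>>> step_arm:
  moves:
    - {"tx": 0, "ty": 0, "tz": -0.4, "ax": 0, "ay": 0, "az": 0}
    - {"tx": 0, "ty": 0, "tz": -1, "ax": 0, "ay": 0, "az": 0}
    - {"tx": 0, "ty": 0, "tz": -1, "ax": 0, "ay": 0, "az": 0}
    - {"tx": 0, "ty": 0, "tz": -1, "ax": 0, "ay": 0, "az": 0}
    - {"tx": 0, "ty": 0, "tz": -0.4, "ax": 0, "ay": 0, "az": 0}

```text
clock: 18.8
eef_pos: [655.8, -111.0, 186.9]
tcp_rot: [3.139, 0.0, 1.576]
contact_force: [-0.1, -0.1, -0.4]
opening: 0.462
grasp_force: 31.7
```

>>> step_arm:
  moves:
    - {"tx": -0.5, "ty": -0.4, "tz": 0, "ax": 0, "ay": 0, "az": 0}
    - {"tx": -1, "ty": -0.78, "tz": 0, "ax": 0, "ay": 0, "az": 0}
    - {"tx": -1, "ty": -0.78, "tz": 0, "ax": 0, "ay": 0, "az": 0}
    - {"tx": -1, "ty": -0.78, "tz": 0, "ax": 0, "ay": 0, "az": 0}
    - {"tx": -1, "ty": -0.78, "tz": 0, "ax": 0, "ay": 0, "az": 0}

```text
clock: 19.42
eef_pos: [565.3, -225.0, 183.3]
tcp_rot: [-3.139, -0.001, 1.576]
contact_force: [0.8, -0.8, -0.4]
opening: 0.46
grasp_force: 31.7
```

>>> step_arm:
  moves:
    - {"tx": -1, "ty": -0.78, "tz": 0, "ax": 0, "ay": 0, "az": 0}
    - {"tx": -1, "ty": -0.78, "tz": 0, "ax": 0, "ay": 0, "az": 0}
    - {"tx": -1, "ty": -0.78, "tz": 0, "ax": 0, "ay": 0, "az": 0}
    - {"tx": -1, "ty": -0.78, "tz": 0, "ax": 0, "ay": 0, "az": 0}
    - {"tx": -1, "ty": -0.78, "tz": 0, "ax": 0, "ay": 0, "az": 0}

```text
clock: 20.05
eef_pos: [468.5, -350.1, 183.4]
tcp_rot: [-3.14, -0.001, 1.576]
contact_force: [0.2, -0.2, -1.0]
opening: 0.46
grasp_force: 31.7
```

>>> step_arm:
  moves:
    - {"tx": -0.74, "ty": -0.6, "tz": 0.3, "ax": 0, "ay": 0, "az": 0}
    - {"tx": 0, "ty": 0, "tz": 1, "ax": 0, "ay": 0, "az": 0}
    - {"tx": 0, "ty": 0, "tz": 1, "ax": 0, "ay": 0, "az": 0}
    - {"tx": 0, "ty": 0, "tz": 1, "ax": 0, "ay": 0, "az": 0}
    - {"tx": 0, "ty": 0, "tz": 0.6, "ax": 0, "ay": 0, "az": 0}

```text
clock: 20.68
eef_pos: [454.0, -367.4, 85.0]
tcp_rot: [-3.139, -0.002, 1.576]
contact_force: [-0.8, 0.1, -0.4]
opening: 0.458
grasp_force: 31.7
```

>>> step_arm:
  moves:
    - {"tx": 0, "ty": 0, "tz": 0.4, "ax": 0, "ay": 0, "az": 0}
    - {"tx": 0, "ty": 0, "tz": 0.2, "ax": 0, "ay": 0, "az": 0}
    - {"tx": 0, "ty": 0, "tz": 0, "ax": 0, "ay": 0, "az": 0}

```text
clock: 21.05
eef_pos: [455.9, -368.1, 72.3]
tcp_rot: [3.141, 0.0, 1.576]
contact_force: [0.0, -0.8, -1.1]
opening: 0.458
grasp_force: 31.7
```

>>> step_arm:
  moves:
    - {"tx": 0, "ty": 0, "tz": 0.16, "ax": 0, "ay": 0, "az": 0}
    - {"tx": 0, "ty": 0, "tz": 0.1, "ax": 0, "ay": 0, "az": 0}
    - {"tx": 0, "ty": 0, "tz": 0, "ax": 0, "ay": 0, "az": 0}

```text
clock: 21.42
eef_pos: [455.8, -367.9, 65.6]
tcp_rot: [-3.142, -0.0, 1.576]
contact_force: [-0.0, 0.4, -0.6]
opening: 0.462
grasp_force: 31.7
```

>>> step_arm:
  moves:
    - {"tx": 0, "ty": 0, "tz": 0, "ax": 0, "ay": 0, "az": 0}
    - {"tx": 0, "ty": 0, "tz": 0, "ax": 0, "ay": 0, "az": 0}
    - {"tx": 0, "ty": 0, "tz": -0.3, "ax": 0, "ay": 0, "az": 0}
    - {"tx": 0, "ty": 0, "tz": -1, "ax": 0, "ay": 0, "az": 0}
    - {"tx": 0, "ty": 0, "tz": -1, "ax": 0, "ay": 0, "az": 0}
  gripper: 0.75

```text
clock: 22.05
eef_pos: [455.8, -368.0, 124.2]
tcp_rot: [-3.142, -0.0, 1.576]
contact_force: [0.4, -0.1, -0.9]
opening: 0.75
grasp_force: 0.0
```

>>> step_arm:
  moves:
    - {"tx": 0.4, "ty": 0.5, "tz": -1, "ax": 0, "ay": 0, "az": 0}
    - {"tx": 0.9, "ty": 1, "tz": -1, "ax": 0, "ay": 0, "az": 0}
    - {"tx": 0.9, "ty": 1, "tz": 0, "ax": 0, "ay": 0, "az": 0}
    - {"tx": 0.9, "ty": 1, "tz": 0, "ax": 0, "ay": 0, "az": 0}
    - {"tx": 0.9, "ty": 0.84, "tz": 0, "ax": 0, "ay": 0, "az": 0}

```text
clock: 22.68
eef_pos: [564.8, -266.7, 174.0]
tcp_rot: [3.141, 0.0, 1.576]
contact_force: [-0.5, -0.7, -0.5]
opening: 0.753
grasp_force: 0.0
```

```bash
cat > wl.py <<'E'
from h import *
import sys
n=sys.argv[1]; col=sys.argv[2] if len(sys.argv)>2 else 'orange'; zt=float(sys.argv[3]) if len(sys.argv)>3 else 70
s=r.sense();print(s['clock'],s['eef_pos'].round(1),s['tcp_rot'].round(3))
p,d,K,T=grab('wrist','w'+n);W=cloud(d,K,T);h=cv2.cvtColor(p,cv2.COLOR_RGB2HSV);lo,hi=RNG[col]
m=(h[...,0]>=lo)&(h[...,0]<=hi)&(h[...,1]>150)&(abs(W[...,2]-zt)<5)
k,L,st,c=cv2.connectedComponentsWithStats(m.astype(np.uint8))
for i in range(1,k):
    if st[i,4]>150: print('wrist',st[i],cv2.minEnclosingCircle(W[L==i][:,:2].astype(np.float32)),np.median(W[L==i][:,2]))
for v in('top','scene'):
    a=grab(v,v[0]+n); W=cloud(*a[1:]); h=cv2.cvtColor(a[0],cv2.COLOR_RGB2HSV)
    for q in('orange','green'):
        lo,hi=RNG[q]; m=(h[...,0]>=lo)&(h[...,0]<=hi)&(h[...,1]>170)&(W[...,2]>60)&(W[...,2]<108)&(W[...,0]<780)
        k,L,st,c=cv2.connectedComponentsWithStats(m.astype(np.uint8))
        for i in range(1,k):
            if st[i,4]>20:
                w=W[L==i]; w=w[w[:,2]>np.percentile(w[:,2],90)-5]; (x,y),R=cv2.minEnclosingCircle(w[:,:2].astype(np.float32)); print(v,q,round(x,1),round(y,1),'r',round(R,1),'z',w[:,2].mean().round(1))
E
python3 wl.py 6
```

```text
22.675 [ 564.8 -266.7  174. ] [3.141 0.    1.576]
wrist [289 180  54  32 934] ((563.9634399414062, -265.143310546875), 19.59052276611328) 69.71489151673762
top orange 565.4 -262.6 r 18.6 z 72.8
top orange 560.0 305.0 r 19.8 z 72.7
top orange 437.9 284.9 r 19.2 z 72.8
scene orange 738.1 1125.9 r 2.7 z 100.3
scene orange 754.1 1128.8 r 5.8 z 102.4
scene orange 437.7 284.9 r 20.4 z 69.3
scene orange 559.2 303.9 r 20.6 z 70.1
scene orange 564.7 -267.4 r 20.1 z 69.7
scene orange 721.0 -383.7 r 4.8 z 103.7
scene green 457.2 -365.1 r 19.9 z 74.4
scene green 454.0 -424.1 r 19.6 z 74.5
```

>>> step_arm:
  moves:
    - {"tx": 0, "ty": 0, "tz": 0.7, "ax": 0, "ay": 0, "az": 0}
    - {"tx": 0, "ty": 0, "tz": 1, "ax": 0, "ay": 0, "az": 0}
    - {"tx": 0, "ty": 0, "tz": 1, "ax": 0, "ay": 0, "az": 0}
    - {"tx": 0, "ty": 0, "tz": 1, "ax": 0, "ay": 0, "az": 0}
    - {"tx": 0, "ty": 0, "tz": 0.85, "ax": 0, "ay": 0, "az": 0}

```text
clock: 23.45
eef_pos: [562.1, -268.0, 57.3]
tcp_rot: [-3.14, -0.001, 1.575]
contact_force: [0.2, 0.6, 0.1]
opening: 0.751
grasp_force: 0.0
```

>>> step_arm:
  moves:
    - {"tx": 0, "ty": 0, "tz": 0, "ax": 0, "ay": 0, "az": 0}
    - {"tx": 0, "ty": 0, "tz": 0, "ax": 0, "ay": 0, "az": 0}
    - {"tx": 0, "ty": 0, "tz": 0, "ax": 0, "ay": 0, "az": 0}
    - {"tx": 0, "ty": 0, "tz": 0, "ax": 0, "ay": 0, "az": 0}
  gripper: 0

```text
clock: 23.95
eef_pos: [564.0, -267.6, 60.1]
tcp_rot: [3.141, 0.0, 1.576]
contact_force: [-0.2, 0.0, -0.5]
opening: 0.461
grasp_force: 33.2
```

>>> step_arm:
  moves:
    - {"tx": 0, "ty": 0, "tz": -0.4, "ax": 0, "ay": 0, "az": 0}
    - {"tx": 0, "ty": 0, "tz": -1, "ax": 0, "ay": 0, "az": 0}
    - {"tx": 0, "ty": 0, "tz": -1, "ax": 0, "ay": 0, "az": 0}
    - {"tx": 0, "ty": 0, "tz": -1, "ax": 0, "ay": 0, "az": 0}
    - {"tx": 0.3, "ty": 0.2, "tz": -0.8, "ax": 0, "ay": 0, "az": 0}

```text
clock: 24.58
eef_pos: [568.9, -260.2, 166.5]
tcp_rot: [3.14, 0.001, 1.576]
contact_force: [0.0, -0.2, -1.9]
opening: 0.458
grasp_force: 33.2
```

>>> step_arm:
  moves:
    - {"tx": 1, "ty": 0.57, "tz": 0, "ax": 0, "ay": 0, "az": 0}
    - {"tx": 1, "ty": 0.57, "tz": 0, "ax": 0, "ay": 0, "az": 0}
    - {"tx": 1, "ty": 0.57, "tz": 0, "ax": 0, "ay": 0, "az": 0}
    - {"tx": 1, "ty": 0.57, "tz": 0, "ax": 0, "ay": 0, "az": 0}
    - {"tx": 1, "ty": 0.57, "tz": 0, "ax": 0, "ay": 0, "az": 0}

```text
clock: 25.2
eef_pos: [639.9, -133.6, 165.4]
tcp_rot: [3.141, 0.0, 1.576]
contact_force: [-0.1, -0.3, -0.2]
opening: 0.456
grasp_force: 33.2
```

>>> step_arm:
  moves:
    - {"tx": 0.96, "ty": 0.56, "tz": 0, "ax": 0, "ay": 0, "az": 0}
    - {"tx": 0, "ty": 0, "tz": 0, "ax": 0, "ay": 0, "az": 0}

```text
clock: 25.45
eef_pos: [654.1, -108.8, 165.3]
tcp_rot: [3.14, -0.0, 1.578]
contact_force: [-0.3, -0.1, -2.3]
opening: 0.46
grasp_force: 33.2
```

```bash
python3 wl.py 7 orange 180; python3 m2.py w7|grep -v orange
```

```text
25.45 [ 654.1 -108.8  165.3] [ 3.14  -0.     1.578]
wrist [ 265  249  105   94 7553] ((654.3384399414062, -107.86688995361328), 20.287866592407227) 176.72108810290914
top orange 559.8 305.3 r 19.4 z 73.2
top orange 438.5 285.0 r 19.5 z 72.9
top green 450.5 -423.2 r 19.4 z 76.6
top green 454.0 -363.4 r 17.5 z 78.1
scene orange 752.6 1130.3 r 7.8 z 101.4
scene orange 438.9 284.9 r 20.4 z 69.8
scene orange 559.4 305.1 r 20.6 z 69.8
scene orange 718.8 -385.5 r 5.9 z 101.6
scene green 457.6 -364.8 r 20.4 z 74.7
scene green 453.6 -423.6 r 19.6 z 74.6
lids
rim 59.834146941099746 ((665.2947387695312, -67.25221252441406), (105.14849090576172, 191.09764099121094), 7.847828388214111)
floor [ 285    0   66   45 2845] [653.5  18.3  30.5] [630.8   3.9  27.8] [676.3  32.1  32.9]
floor [ 287   81   61   62 3716] [653.9 -42.4  30.5] [631.  -65.7  28.1] [676.5 -20.9  33.6]
floor [ 289  176   57   38 1509] [ 653.4 -102.9   30.5] [ 631.4 -123.6   28.5] [676.7 -91.9  32.3]
tab [653.78120693 -38.10914019 282.81661893] [653.78120693 -38.10914019 282.81661893] [653.78120693 -38.10914019 282.81661893]
bar 814 [[621.8, -103.3, 129.7], [632.5, -98.3, 155.7], [639.7, -95.1, 164.7]]
```

View pics/w7.png

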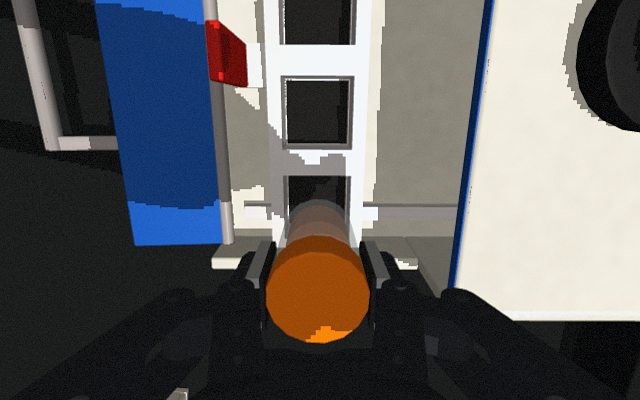

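The held orange jar is at (318,295). Its lid is within about 1 mm of pocket 3's centre, and pocket 2 is visible at (319,112). Lowering it.

>>> step_arm:
  moves:
    - {"tx": -0.05, "ty": 0, "tz": 0.4, "ax": 0, "ay": 0, "az": 0}
    - {"tx": 0, "ty": 0, "tz": 0.8, "ax": 0, "ay": 0, "az": 0}
    - {"tx": 0, "ty": 0, "tz": 0.8, "ax": 0, "ay": 0, "az": 0}
    - {"tx": 0, "ty": 0, "tz": 0.6, "ax": 0, "ay": 0, "az": 0}
    - {"tx": 0, "ty": 0, "tz": 0.3, "ax": 0, "ay": 0, "az": 0}

```text
clock: 26.22
eef_pos: [652.4, -111.6, 90.1]
tcp_rot: [-3.14, -0.0, 1.576]
contact_force: [0.4, 0.2, -1.3]
opening: 0.462
grasp_force: 33.2
```

>>> step_arm:
  moves:
    - {"tx": 0, "ty": 0, "tz": 0.08, "ax": 0, "ay": 0, "az": 0}
    - {"tx": 0, "ty": 0, "tz": 0.06, "ax": 0, "ay": 0, "az": 0}
    - {"tx": 0, "ty": 0, "tz": 0, "ax": 0, "ay": 0, "az": 0}

```text
clock: 26.6
eef_pos: [653.5, -111.6, 88.9]
tcp_rot: [3.141, 0.0, 1.576]
contact_force: [0.3, -0.4, -1.4]
opening: 0.459
grasp_force: 33.2
```

>>> step_arm:
  moves:
    - {"tx": 0.05, "ty": 0.02, "tz": 0.06, "ax": 0, "ay": 0, "az": 0}
    - {"tx": 0, "ty": 0, "tz": 0.06, "ax": 0, "ay": 0, "az": 0}
    - {"tx": 0, "ty": 0, "tz": 0, "ax": 0, "ay": 0, "az": 0}

```text
clock: 26.98
eef_pos: [655.9, -111.1, 88.3]
tcp_rot: [3.137, 0.001, 1.576]
contact_force: [-0.6, -2.5, 13.6]
opening: 0.46
grasp_force: 34.5
```

>>> step_arm:
  moves:
    - {"tx": 0, "ty": 0, "tz": 0, "ax": 0, "ay": 0, "az": 0}
    - {"tx": 0, "ty": 0, "tz": 0, "ax": 0, "ay": 0, "az": 0}
    - {"tx": 0, "ty": 0, "tz": -0.3, "ax": 0, "ay": 0, "az": 0}
    - {"tx": 0, "ty": 0, "tz": -1, "ax": 0, "ay": 0, "az": 0}
    - {"tx": 0, "ty": 0, "tz": -1, "ax": 0, "ay": 0, "az": 0}
  gripper: 0.72

```text
clock: 27.6
eef_pos: [653.5, -110.3, 143.6]
tcp_rot: [-3.141, -0.0, 1.576]
contact_force: [-0.4, 0.4, 0.1]
opening: 0.723
grasp_force: 0.0
```

>>> step_arm:
  moves:
    - {"tx": 0, "ty": 0, "tz": -1, "ax": 0, "ay": 0, "az": 0}
    - {"tx": 0.6, "ty": -0.13, "tz": -0.5, "ax": 0, "ay": 0, "az": 0}
    - {"tx": 1, "ty": -0.223, "tz": 0, "ax": 0, "ay": 0, "az": 0}
    - {"tx": 1, "ty": -0.223, "tz": 0, "ax": 0, "ay": 0, "az": 0}
    - {"tx": 1, "ty": -0.223, "tz": 0, "ax": 0, "ay": 0, "az": 0}

```text
clock: 28.22
eef_pos: [631.6, -17.9, 179.1]
tcp_rot: [-3.139, -0.0, 1.577]
contact_force: [0.6, -0.1, 0.0]
opening: 0.723
grasp_force: 0.0
```

```bash
python3 wl.py 8 orange 100; python3 - <<'E'
from h import *
W=cloud(*load('t8')[1:])
for n,(u,v) in dict(purple=(257,188),pink=(227,207),ref=(219,231)).items(): print(n,W[v,u].round(1))
E
```

```text
28.225 [631.6 -17.9 179.1] [-3.139 -0.     1.577]
wrist [ 324  312   54   40 1658] ((656.3781127929688, -109.44910430908203), 19.986066818237305) 99.69455418307466
top orange 560.4 305.2 r 19.4 z 72.8
top orange 438.6 285.8 r 19.7 z 72.3
top green 451.5 -422.5 r 19.3 z 78.5
top green 454.5 -361.8 r 16.9 z 77.9
scene orange 748.4 1128.3 r 11.0 z 102.6
scene orange 436.1 284.3 r 20.4 z 69.5
scene orange 556.9 305.1 r 22.0 z 69.4
scene orange 657.6 -112.0 r 19.4 z 99.9
scene orange 721.3 -383.7 r 4.9 z 104.2
scene green 457.4 -366.0 r 19.9 z 74.7
scene green 452.9 -424.0 r 20.0 z 74.5
purple [634.5 268.3  71.7]
pink [577.9 374.2  71. ]
ref [498.1 404.6  71.4]
```

>>> step_arm:
  moves:
    - {"tx": 1, "ty": -0.218, "tz": 0, "ax": 0, "ay": 0, "az": 0}
    - {"tx": 1, "ty": -0.218, "tz": 0, "ax": 0, "ay": 0, "az": 0}
    - {"tx": 1, "ty": -0.218, "tz": 0, "ax": 0, "ay": 0, "az": 0}
    - {"tx": 1, "ty": -0.218, "tz": 0, "ax": 0, "ay": 0, "az": 0}
    - {"tx": 1, "ty": -0.218, "tz": 0, "ax": 0, "ay": 0, "az": 0}

```text
clock: 29.0
eef_pos: [604.7, 105.0, 179.7]
tcp_rot: [-3.141, 0.0, 1.576]
contact_force: [-0.1, 0.6, -0.2]
opening: 0.719
grasp_force: 0.0
```

>>> step_arm:
  moves:
    - {"tx": 1, "ty": -0.218, "tz": 0, "ax": 0, "ay": 0, "az": 0}
    - {"tx": 1, "ty": -0.218, "tz": 0, "ax": 0, "ay": 0, "az": 0}
    - {"tx": 1, "ty": -0.218, "tz": 0, "ax": 0, "ay": 0, "az": 0}
    - {"tx": 1, "ty": -0.218, "tz": 0, "ax": 0, "ay": 0, "az": 0}
    - {"tx": 1, "ty": -0.218, "tz": 0, "ax": 0, "ay": 0, "az": 0}

```text
clock: 29.62
eef_pos: [576.8, 229.8, 179.7]
tcp_rot: [-3.141, 0.0, 1.576]
contact_force: [-0.4, -0.1, 0.6]
opening: 0.722
grasp_force: 0.0
```

>>> step_arm:
  moves:
    - {"tx": 1, "ty": -0.218, "tz": 0, "ax": 0, "ay": 0, "az": 0}
    - {"tx": 1, "ty": -0.218, "tz": 0, "ax": 0, "ay": 0, "az": 0}
    - {"tx": 0.9, "ty": -0.2, "tz": 0, "ax": 0, "ay": 0, "az": 0}
    - {"tx": 0, "ty": 0, "tz": 0, "ax": 0, "ay": 0, "az": 0}

```text
clock: 30.12
eef_pos: [560.5, 302.9, 180.0]
tcp_rot: [-3.141, 0.0, 1.578]
contact_force: [-0.4, -0.1, 0.2]
opening: 0.716
grasp_force: 0.0
```

```bash
python3 wl.py 9 orange 70
```

```text
30.125 [560.5 302.9 180. ] [-3.141  0.     1.578]
wrist [ 288  174   53   28 1021] ((558.2813720703125, 310.199462890625), 19.22388458251953) 69.72863330043711
wrist [ 127  199   55   43 1380] ((437.47064208984375, 286.20428466796875), 20.18140411376953) 69.69662019118569
top orange 649.3 -106.0 r 16.0 z 101.5
top green 450.1 -421.8 r 17.2 z 77.6
top green 455.4 -361.9 r 17.1 z 77.9
scene orange 746.2 1125.4 r 10.5 z 103.9
scene orange 438.8 283.8 r 20.4 z 69.7
scene orange 559.0 305.5 r 20.8 z 69.4
scene orange 658.8 -112.2 r 19.6 z 99.9
scene green 457.6 -365.9 r 20.7 z 74.7
scene green 453.2 -423.6 r 20.3 z 74.5
```

>>> step_arm:
  moves:
    - {"tx": 0.1, "ty": -0.05, "tz": 0.8, "ax": 0, "ay": 0, "az": 0}
    - {"tx": 0, "ty": 0, "tz": 1, "ax": 0, "ay": 0, "az": 0}
    - {"tx": 0, "ty": 0, "tz": 1, "ax": 0, "ay": 0, "az": 0}
    - {"tx": 0, "ty": 0, "tz": 1, "ax": 0, "ay": 0, "az": 0}
    - {"tx": 0, "ty": 0, "tz": 1, "ax": 0, "ay": 0, "az": 0}

```text
clock: 30.9
eef_pos: [559.2, 303.2, 58.3]
tcp_rot: [-3.14, 0.001, 1.575]
contact_force: [-0.2, -0.5, 0.5]
opening: 0.721
grasp_force: 0.0
```

>>> step_arm:
  moves:
    - {"tx": 0, "ty": 0, "tz": 0, "ax": 0, "ay": 0, "az": 0}
    - {"tx": 0, "ty": 0, "tz": 0, "ax": 0, "ay": 0, "az": 0}
    - {"tx": 0, "ty": 0, "tz": 0, "ax": 0, "ay": 0, "az": 0}
    - {"tx": 0, "ty": 0, "tz": 0, "ax": 0, "ay": 0, "az": 0}
  gripper: 0

```text
clock: 31.4
eef_pos: [560.2, 304.3, 61.2]
tcp_rot: [3.141, -0.001, 1.576]
contact_force: [0.4, -0.3, -1.3]
opening: 0.459
grasp_force: 33.0
```

>>> step_arm:
  moves:
    - {"tx": 0, "ty": 0, "tz": -0.4, "ax": 0, "ay": 0, "az": 0}
    - {"tx": 0, "ty": 0, "tz": -1, "ax": 0, "ay": 0, "az": 0}
    - {"tx": 0, "ty": 0, "tz": -1, "ax": 0, "ay": 0, "az": 0}
    - {"tx": 0, "ty": 0, "tz": -1, "ax": 0, "ay": 0, "az": 0}
    - {"tx": -0.34, "ty": 0.11, "tz": -1, "ax": 0, "ay": 0, "az": 0}

```text
clock: 32.02
eef_pos: [562.5, 296.0, 172.3]
tcp_rot: [3.141, -0.001, 1.577]
contact_force: [0.7, -0.3, -1.4]
opening: 0.462
grasp_force: 33.0
```

>>> step_arm:
  moves:
    - {"tx": -1, "ty": 0.328, "tz": 0, "ax": 0, "ay": 0, "az": 0}
    - {"tx": -1, "ty": 0.328, "tz": 0, "ax": 0, "ay": 0, "az": 0}
    - {"tx": -1, "ty": 0.328, "tz": 0, "ax": 0, "ay": 0, "az": 0}
    - {"tx": -1, "ty": 0.328, "tz": 0, "ax": 0, "ay": 0, "az": 0}
    - {"tx": -1, "ty": 0.328, "tz": 0, "ax": 0, "ay": 0, "az": 0}

```text
clock: 32.65
eef_pos: [604.6, 170.1, 171.4]
tcp_rot: [3.141, -0.0, 1.576]
contact_force: [1.7, 0.6, -1.1]
opening: 0.462
grasp_force: 33.2
```

>>> step_arm:
  moves:
    - {"tx": -1, "ty": 0.328, "tz": 0, "ax": 0, "ay": 0, "az": 0}
    - {"tx": -1, "ty": 0.328, "tz": 0, "ax": 0, "ay": 0, "az": 0}
    - {"tx": -1, "ty": 0.328, "tz": 0, "ax": 0, "ay": 0, "az": 0}
    - {"tx": -1, "ty": 0.328, "tz": 0, "ax": 0, "ay": 0, "az": 0}
    - {"tx": -1, "ty": 0.328, "tz": 0, "ax": 0, "ay": 0, "az": 0}

```text
clock: 33.28
eef_pos: [646.3, 45.3, 171.4]
tcp_rot: [3.141, -0.0, 1.576]
contact_force: [1.2, -0.2, -1.2]
opening: 0.459
grasp_force: 33.2
```

>>> step_arm:
  moves:
    - {"tx": -1, "ty": 0.328, "tz": 0, "ax": 0, "ay": 0, "az": 0}
    - {"tx": 0, "ty": 0, "tz": 0, "ax": 0, "ay": 0, "az": 0}
    - {"tx": 0, "ty": 0, "tz": 0, "ax": 0, "ay": 0, "az": 0}

```text
clock: 33.65
eef_pos: [654.2, 21.5, 170.9]
tcp_rot: [3.141, -0.0, 1.576]
contact_force: [-0.1, 0.5, -0.6]
opening: 0.457
grasp_force: 33.2
```

```bash
python3 wl.py 10 orange 180; python3 m2.py w10|grep floor
```

```text
33.65 [654.2  21.5 170.9] [ 3.141 -0.     1.576]
wrist [ 264  236  106  102 8187] ((653.7548217773438, 23.39475440979004), 21.380573272705078) 182.1691581407419
top orange 438.5 285.0 r 19.3 z 73.3
top green 451.9 -421.6 r 18.4 z 78.2
top green 454.7 -361.2 r 17.8 z 77.4
scene orange 744.4 1128.0 r 9.9 z 93.2
scene orange 658.3 -112.2 r 19.1 z 100.0
scene orange 715.2 -382.6 r 3.4 z 102.9
scene green 458.6 -365.4 r 19.6 z 74.6
scene green 453.9 -423.5 r 19.9 z 74.6
floor [ 289   79   61   61 3581] [655.5  89.4  30.5] [632.8  66.3  28.2] [678.3 111.2  32.7]
floor [ 291  172   56   36 1484] [655.9  29.3  30.4] [632.9  10.4  28.2] [678.4  40.4  33.2]
```

>>> step_arm:
  moves:
    - {"tx": 0, "ty": 0.07, "tz": 0.4, "ax": 0, "ay": 0, "az": 0}
    - {"tx": 0, "ty": 0, "tz": 0.8, "ax": 0, "ay": 0, "az": 0}
    - {"tx": 0, "ty": 0, "tz": 0.8, "ax": 0, "ay": 0, "az": 0}
    - {"tx": 0, "ty": 0, "tz": 0.7, "ax": 0, "ay": 0, "az": 0}
    - {"tx": 0, "ty": 0, "tz": 0.3, "ax": 0, "ay": 0, "az": 0}

```text
clock: 34.42
eef_pos: [655.1, 21.1, 93.3]
tcp_rot: [-3.139, 0.0, 1.576]
contact_force: [0.2, 0.9, -1.8]
opening: 0.457
grasp_force: 33.2
```

>>> step_arm:
  moves:
    - {"tx": 0, "ty": 0, "tz": 0.1, "ax": 0, "ay": 0, "az": 0}
    - {"tx": 0, "ty": 0, "tz": 0.08, "ax": 0, "ay": 0, "az": 0}
    - {"tx": 0, "ty": 0, "tz": 0, "ax": 0, "ay": 0, "az": 0}

```text
clock: 34.8
eef_pos: [656.3, 21.1, 91.4]
tcp_rot: [3.141, -0.0, 1.576]
contact_force: [-0.3, 0.5, -1.0]
opening: 0.461
grasp_force: 33.2
```

Lower slightly more, release, and head for the last jar.

>>> step_arm:
  moves:
    - {"tx": 0, "ty": 0, "tz": 0.06, "ax": 0, "ay": 0, "az": 0}
    - {"tx": 0, "ty": 0, "tz": 0.03, "ax": 0, "ay": 0, "az": 0}
    - {"tx": 0, "ty": 0, "tz": 0, "ax": 0, "ay": 0, "az": 0}

```text
clock: 35.17
eef_pos: [656.0, 21.1, 88.7]
tcp_rot: [3.142, 0.0, 1.576]
contact_force: [-0.4, 0.4, -1.9]
opening: 0.459
grasp_force: 33.2
```

>>> step_arm:
  moves:
    - {"tx": 0, "ty": 0, "tz": 0, "ax": 0, "ay": 0, "az": 0}
    - {"tx": 0, "ty": 0, "tz": 0, "ax": 0, "ay": 0, "az": 0}
    - {"tx": 0, "ty": 0, "tz": -0.3, "ax": 0, "ay": 0, "az": 0}
    - {"tx": 0, "ty": 0, "tz": -1, "ax": 0, "ay": 0, "az": 0}
    - {"tx": 0, "ty": 0, "tz": -1, "ax": 0, "ay": 0, "az": 0}
  gripper: 0.72

```text
clock: 35.8
eef_pos: [656.0, 21.1, 147.2]
tcp_rot: [-3.142, -0.0, 1.576]
contact_force: [-0.1, 0.0, 0.0]
opening: 0.722
grasp_force: 0.0
```

>>> step_arm:
  moves:
    - {"tx": 0, "ty": 0, "tz": -1, "ax": 0, "ay": 0, "az": 0}
    - {"tx": 0.6, "ty": -0.48, "tz": -0.5, "ax": 0, "ay": 0, "az": 0}
    - {"tx": 1, "ty": -0.81, "tz": 0, "ax": 0, "ay": 0, "az": 0}
    - {"tx": 1, "ty": -0.81, "tz": 0, "ax": 0, "ay": 0, "az": 0}
    - {"tx": 1, "ty": -0.81, "tz": 0, "ax": 0, "ay": 0, "az": 0}

```text
clock: 36.42
eef_pos: [580.9, 112.2, 183.5]
tcp_rot: [-3.141, -0.0, 1.576]
contact_force: [-0.3, 0.4, 0.2]
opening: 0.72
grasp_force: 0.0
```

```bash
python3 wl.py 11 orange 100
```

```text
36.425 [580.9 112.2 183.5] [-3.141 -0.     1.576]
top orange 649.1 -104.2 r 15.9 z 102.9
top orange 438.0 285.2 r 19.6 z 72.8
top green 451.9 -421.7 r 17.8 z 77.6
top green 455.3 -361.9 r 16.9 z 77.0
scene orange 748.1 1127.6 r 11.5 z 102.9
scene orange 656.4 23.2 r 20.1 z 100.0
scene orange 658.0 -112.0 r 19.4 z 99.8
scene orange 721.1 -383.6 r 5.1 z 104.1
scene green 456.5 -364.6 r 20.9 z 74.6
scene green 454.3 -423.5 r 19.8 z 74.8
```

>>> step_arm:
  moves:
    - {"tx": 1, "ty": -0.82, "tz": 0, "ax": 0, "ay": 0, "az": 0}
    - {"tx": 1, "ty": -0.82, "tz": 0, "ax": 0, "ay": 0, "az": 0}
    - {"tx": 1, "ty": -0.82, "tz": 0, "ax": 0, "ay": 0, "az": 0}
    - {"tx": 1, "ty": -0.82, "tz": 0, "ax": 0, "ay": 0, "az": 0}
    - {"tx": 1, "ty": -0.82, "tz": 0, "ax": 0, "ay": 0, "az": 0}

```text
clock: 37.2
eef_pos: [479.1, 235.7, 183.7]
tcp_rot: [3.141, 0.0, 1.576]
contact_force: [0.7, 0.7, -0.1]
opening: 0.724
grasp_force: 0.0
```

>>> step_arm:
  moves:
    - {"tx": 1, "ty": -0.82, "tz": 0, "ax": 0, "ay": 0, "az": 0}
    - {"tx": 0.9, "ty": -0.74, "tz": 0, "ax": 0, "ay": 0, "az": 0}
    - {"tx": 0, "ty": 0, "tz": 0, "ax": 0, "ay": 0, "az": 0}
    - {"tx": 0, "ty": 0, "tz": 0, "ax": 0, "ay": 0, "az": 0}

```text
clock: 37.7
eef_pos: [440.8, 282.1, 183.7]
tcp_rot: [3.141, 0.0, 1.577]
contact_force: [0.7, 0.2, 0.4]
opening: 0.721
grasp_force: 0.0
```

```bash
python3 wl.py 12 orange 70
```

```text
37.7 [440.8 282.1 183.7] [3.141 0.    1.577]
top orange 650.9 -106.2 r 16.7 z 100.5
top orange 654.1 24.9 r 17.7 z 100.8
top green 450.2 -421.8 r 16.5 z 76.9
top green 453.1 -363.7 r 17.6 z 77.4
scene orange 746.3 1126.4 r 8.7 z 101.2
scene orange 438.1 284.4 r 20.1 z 69.4
scene orange 657.2 22.6 r 19.3 z 99.7
scene orange 658.4 -111.9 r 19.6 z 99.9
scene orange 720.9 -383.6 r 5.0 z 103.5
scene green 456.8 -366.1 r 20.2 z 74.8
scene green 454.2 -423.4 r 20.4 z 74.5
```

>>> step_arm:
  moves:
    - {"tx": 0.1, "ty": -0.1, "tz": 0.92, "ax": 0, "ay": 0, "az": 0}
    - {"tx": 0, "ty": 0, "tz": 1, "ax": 0, "ay": 0, "az": 0}
    - {"tx": 0, "ty": 0, "tz": 1, "ax": 0, "ay": 0, "az": 0}
    - {"tx": 0, "ty": 0, "tz": 1, "ax": 0, "ay": 0, "az": 0}
    - {"tx": 0, "ty": 0, "tz": 1, "ax": 0, "ay": 0, "az": 0}

```text
clock: 38.48
eef_pos: [438.5, 284.4, 59.9]
tcp_rot: [3.141, -0.0, 1.575]
contact_force: [0.1, 0.2, 0.6]
opening: 0.721
grasp_force: 0.0
```

>>> step_arm:
  moves:
    - {"tx": 0, "ty": 0, "tz": 0, "ax": 0, "ay": 0, "az": 0}
    - {"tx": 0, "ty": 0, "tz": 0, "ax": 0, "ay": 0, "az": 0}
    - {"tx": 0, "ty": 0, "tz": 0, "ax": 0, "ay": 0, "az": 0}
    - {"tx": 0, "ty": 0, "tz": 0, "ax": 0, "ay": 0, "az": 0}
  gripper: 0

```text
clock: 38.98
eef_pos: [438.3, 285.2, 61.5]
tcp_rot: [3.141, -0.001, 1.576]
contact_force: [0.7, 1.2, 0.0]
opening: 0.456
grasp_force: 33.2
```

>>> step_arm:
  moves:
    - {"tx": 0, "ty": 0, "tz": -0.4, "ax": 0, "ay": 0, "az": 0}
    - {"tx": 0, "ty": 0, "tz": -1, "ax": 0, "ay": 0, "az": 0}
    - {"tx": 0, "ty": 0, "tz": -1, "ax": 0, "ay": 0, "az": 0}
    - {"tx": 0, "ty": 0, "tz": -1, "ax": 0, "ay": 0, "az": 0}
    - {"tx": -0.45, "ty": 0.5, "tz": -1, "ax": 0, "ay": 0, "az": 0}

```text
clock: 39.6
eef_pos: [450.0, 274.1, 172.4]
tcp_rot: [3.141, -0.0, 1.578]
contact_force: [0.9, 0.4, -0.7]
opening: 0.464
grasp_force: 33.2
```

>>> step_arm:
  moves:
    - {"tx": -0.905, "ty": 1, "tz": 0, "ax": 0, "ay": 0, "az": 0}
    - {"tx": -0.905, "ty": 1, "tz": 0, "ax": 0, "ay": 0, "az": 0}
    - {"tx": -0.905, "ty": 1, "tz": 0, "ax": 0, "ay": 0, "az": 0}
    - {"tx": -0.905, "ty": 1, "tz": 0, "ax": 0, "ay": 0, "az": 0}
    - {"tx": -0.905, "ty": 1, "tz": 0, "ax": 0, "ay": 0, "az": 0}

```text
clock: 40.22
eef_pos: [576.8, 160.6, 171.7]
tcp_rot: [3.141, -0.0, 1.576]
contact_force: [-0.7, 0.0, -1.3]
opening: 0.463
grasp_force: 33.3
```

>>> step_arm:
  moves:
    - {"tx": -0.905, "ty": 1, "tz": 0, "ax": 0, "ay": 0, "az": 0}
    - {"tx": -0.905, "ty": 1, "tz": 0, "ax": 0, "ay": 0, "az": 0}
    - {"tx": -0.905, "ty": 1, "tz": 0, "ax": 0, "ay": 0, "az": 0}
    - {"tx": -0.2, "ty": 0.2, "tz": 0, "ax": 0, "ay": 0, "az": 0}
    - {"tx": 0, "ty": 0, "tz": 0, "ax": 0, "ay": 0, "az": 0}

```text
clock: 40.85
eef_pos: [656.1, 88.8, 171.0]
tcp_rot: [-3.141, -0.0, 1.576]
contact_force: [-0.2, 0.5, -0.8]
opening: 0.463
grasp_force: 33.3
```

```bash
python3 wl.py 13 orange 180; python3 m2.py w13|grep floor
```

```text
40.85 [656.1  88.8 171. ] [-3.141 -0.     1.576]
wrist [ 266  240  104   98 7837] ((656.7955932617188, 89.27501678466797), 21.410751342773438) 180.8644090536555
top orange 713.9 -380.1 r 3.9 z 104.4
top orange 650.8 -106.1 r 16.6 z 102.5
top green 451.7 -423.0 r 19.3 z 77.8
top green 455.5 -361.8 r 17.0 z 77.7
scene orange 658.0 23.5 r 19.8 z 100.1
scene orange 657.5 -111.9 r 19.6 z 99.8
scene green 457.6 -365.6 r 19.7 z 74.5
scene green 453.9 -423.1 r 19.8 z 74.7
floor [ 289  174   56   35 1455] [655.3  95.   30.5] [632.8  76.7  28.3] [678.1 106.   32.5]
floor [293 333  48  17 590] [654.8 -58.6  30.4] [633.6 -66.3  28.5] [678.4 -47.   32.3]
```

View pics/w13.png

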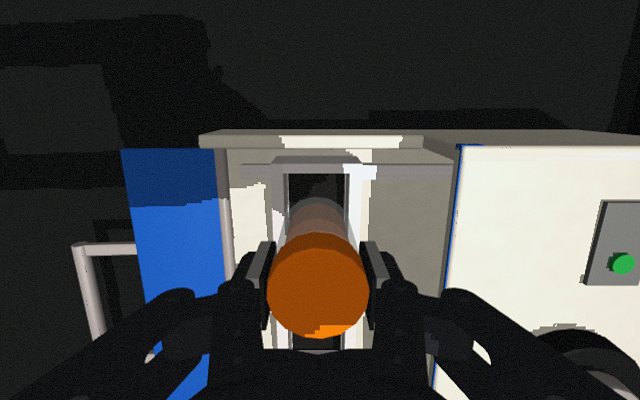

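The last jar is held over pocket 0: lid at (318,285), pocket opening at (317,190). It is aligned, so I'm lowering it.

>>> step_arm:
  moves:
    - {"tx": 0, "ty": -0.03, "tz": 0.4, "ax": 0, "ay": 0, "az": 0}
    - {"tx": 0, "ty": 0, "tz": 0.8, "ax": 0, "ay": 0, "az": 0}
    - {"tx": 0, "ty": 0, "tz": 0.8, "ax": 0, "ay": 0, "az": 0}
    - {"tx": 0, "ty": 0, "tz": 0.7, "ax": 0, "ay": 0, "az": 0}
    - {"tx": 0, "ty": 0, "tz": 0.3, "ax": 0, "ay": 0, "az": 0}

```text
clock: 41.62
eef_pos: [654.8, 88.7, 93.6]
tcp_rot: [-3.139, 0.0, 1.576]
contact_force: [-0.7, -0.9, -0.8]
opening: 0.463
grasp_force: 33.3
```

>>> step_arm:
  moves:
    - {"tx": 0, "ty": 0, "tz": 0.1, "ax": 0, "ay": 0, "az": 0}
    - {"tx": 0, "ty": 0, "tz": 0.1, "ax": 0, "ay": 0, "az": 0}
    - {"tx": 0, "ty": 0, "tz": 0, "ax": 0, "ay": 0, "az": 0}

```text
clock: 42.0
eef_pos: [655.9, 88.9, 91.1]
tcp_rot: [3.141, -0.0, 1.576]
contact_force: [0.3, 0.2, -0.7]
opening: 0.459
grasp_force: 33.3
```

>>> step_arm:
  moves:
    - {"tx": 0, "ty": 0, "tz": 0.03, "ax": 0, "ay": 0, "az": 0}
    - {"tx": 0, "ty": 0, "tz": 0, "ax": 0, "ay": 0, "az": 0}

```text
clock: 42.25
eef_pos: [655.8, 88.9, 90.2]
tcp_rot: [3.141, -0.0, 1.576]
contact_force: [0.2, 0.3, -0.7]
opening: 0.46
grasp_force: 33.3
```

>>> step_arm:
  moves:
    - {"tx": 0, "ty": 0, "tz": 0.04, "ax": 0, "ay": 0, "az": 0}
    - {"tx": 0, "ty": 0, "tz": 0, "ax": 0, "ay": 0, "az": 0}

```text
clock: 42.5
eef_pos: [656.3, 88.9, 89.9]
tcp_rot: [3.14, -0.0, 1.576]
contact_force: [0.0, -0.5, 5.7]
opening: 0.459
grasp_force: 33.9
```

>>> step_arm:
  moves:
    - {"tx": 0, "ty": 0, "tz": 0, "ax": 0, "ay": 0, "az": 0}
    - {"tx": 0, "ty": 0, "tz": 0, "ax": 0, "ay": 0, "az": 0}
    - {"tx": 0, "ty": 0, "tz": -0.3, "ax": 0, "ay": 0, "az": 0}
    - {"tx": 0, "ty": 0, "tz": -1, "ax": 0, "ay": 0, "az": 0}
    - {"tx": 0, "ty": 0, "tz": -1, "ax": 0, "ay": 0, "az": 0}
  gripper: 0.72

```text
clock: 43.12
eef_pos: [655.6, 88.8, 147.3]
tcp_rot: [-3.141, 0.0, 1.576]
contact_force: [-0.2, -0.8, 1.0]
opening: 0.718
grasp_force: 0.0
```

>>> step_arm:
  moves:
    - {"tx": 0, "ty": 0, "tz": -1, "ax": 0, "ay": 0, "az": 0}
    - {"tx": -0.8, "ty": -0.8, "tz": -0.6, "ax": 0, "ay": 0, "az": 0}
    - {"tx": -1, "ty": -1, "tz": 0, "ax": 0, "ay": 0, "az": 0}
    - {"tx": -1, "ty": -1, "tz": 0, "ax": 0, "ay": 0, "az": 0}
    - {"tx": -1, "ty": -1, "tz": 0, "ax": 0, "ay": 0, "az": 0}
  gripper: 0

```text
clock: 43.75
eef_pos: [560.5, -7.3, 187.0]
tcp_rot: [3.141, 0.0, 1.577]
contact_force: [-0.2, -0.4, 0.1]
opening: -0.0
grasp_force: 0.0
```

```bash
python3 wl.py 14 orange 100; python3 m2.py w14|grep -v green; python3 - <<'E'
from h import *
for n in('s14','t14'):
    p,d,K,T=load(n); h=cv2.cvtColor(p,cv2.COLOR_RGB2HSV); W=cloud(d,K,T)
    m=((h[...,0]<5)|(h[...,0]>175))&(h[...,1]>180)&(W[...,0]>520)&(W[...,0]<680)&(abs(W[...,1])<100)
    q=W[m]; print('tab',m.sum()); 
    if len(q): print(np.percentile(q,[3,50,97],axis=0))
E
```

```text
43.75 [560.5  -7.3 187. ] [3.141 0.    1.577]
wrist [ 444   22   71   72 3894] ((656.2134399414062, 90.38475799560547), 20.235288619995117) 99.7892607146472
wrist [ 434  138   64   61 2423] ((656.6239013671875, 24.203187942504883), 20.261245727539062) 99.71850237855676
wrist [416 335  23  23 237] ((646.0693969726562, -113.00314331054688), 11.769885063171387) 99.75676270271796
top orange 652.7 91.9 r 16.9 z 102.5
top green 451.3 -421.5 r 17.8 z 76.7
top green 453.8 -361.1 r 17.9 z 77.7
scene orange 748.9 1128.1 r 10.7 z 101.3
scene orange 658.0 89.2 r 20.2 z 99.6
scene orange 657.9 22.0 r 19.1 z 99.8
scene orange 658.3 -112.0 r 19.8 z 100.1
scene orange 715.7 -382.6 r 3.8 z 103.6
scene green 457.3 -366.5 r 20.4 z 74.7
scene green 454.7 -422.1 r 20.2 z 74.8
lids
orange [476.6  58.5] 4236 [655.   90.3 101. ] (618.1, 77.7) 118.9 100.7
orange [465.3 167.8] 2704 [657.6  24.3 100.7] (617.5, 39.1) 124.1 100.6
rim 59.72702799671595 ((665.6987915039062, -3.96673583984375), (129.7555694580078, 272.63702392578125), 0.29657623171806335)
floor [417  83  47  20 377] [655.9  69.3  30.5] [639.7  66.2  28.4] [678.8  80.3  37.5]
floor [414 130  46  11 152] [651.9  42.4  30.6] [641.2  35.8  28.4] [679.4  44.1  36.2]
floor [411 167  17  15 118] [645.6   3.4  30.3] [6.404e+02 3.000e-01 2.850e+01] [655.9  13.8  36.1]
floor [ 405  215   45   37 1519] [660.4 -47.9  30.4] [641.5 -66.5  28.3] [679.6 -30.2  32.4]
tab [570.91336312  10.96631576 254.03380696] [570.91336312  10.96631576 254.03380696] [570.91336312  10.96631576 254.03380696]
bar 16 [[556.1, 2.9, 163.8], [560.8, 3.3, 164.7], [566.6, 3.4, 165.0]]
tab 138
[[602.00469582 -26.26478366  33.2227002 ]
 [604.94489084 -13.52401213  67.13115719]
 [606.64707233   0.94838204  96.59054356]]
tab 0
```

View pics/w14.png

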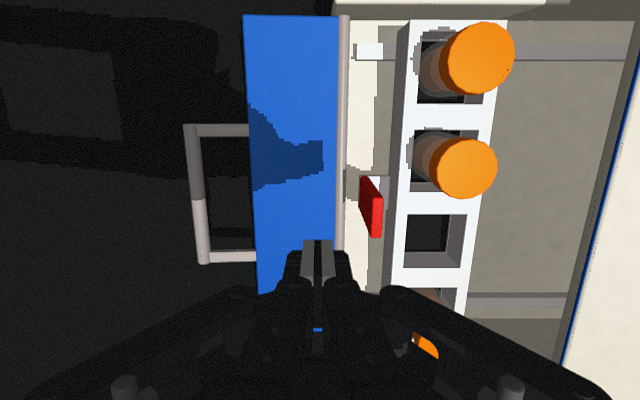

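The three orange lids are seated, at (477,58), (465,168) and (425,345). The red tab is at (371,207) and the closed fingers sit in front of it. Descending.

>>> step_arm:
  moves:
    - {"tx": -0.1, "ty": 0, "tz": 0.7, "ax": 0, "ay": 0, "az": 0}
    - {"tx": 0, "ty": 0, "tz": 1, "ax": 0, "ay": 0, "az": 0}
    - {"tx": 0, "ty": 0, "tz": 1, "ax": 0, "ay": 0, "az": 0}
    - {"tx": 0, "ty": 0, "tz": 0.8, "ax": 0, "ay": 0, "az": 0}
    - {"tx": 0, "ty": 0, "tz": 0.2, "ax": 0, "ay": 0, "az": 0}
  gripper: 0

```text
clock: 44.52
eef_pos: [560.5, -8.5, 91.6]
tcp_rot: [-3.139, -0.0, 1.577]
contact_force: [-0.5, 0.4, -0.7]
opening: 0.001
grasp_force: 0.0
```

>>> step_arm:
  moves:
    - {"tx": 0, "ty": 0.25, "tz": 0, "ax": 0, "ay": 0, "az": 0}
    - {"tx": 0, "ty": 0.3, "tz": 0, "ax": 0, "ay": 0, "az": 0}
    - {"tx": 0, "ty": 0.15, "tz": 0, "ax": 0, "ay": 0, "az": 0}
    - {"tx": 0, "ty": 0.1, "tz": 0, "ax": 0, "ay": 0, "az": 0}
    - {"tx": 0, "ty": 0.1, "tz": 0, "ax": 0, "ay": 0, "az": 0}

```text
clock: 45.15
eef_pos: [583.7, -9.1, 94.1]
tcp_rot: [-3.141, -0.0, 1.576]
contact_force: [-1.6, -0.7, 0.9]
opening: -0.0
grasp_force: 0.6
```

>>> step_arm:
  moves:
    - {"tx": 0, "ty": 0.1, "tz": 0, "ax": 0, "ay": 0, "az": 0}
    - {"tx": 0, "ty": 0.1, "tz": 0, "ax": 0, "ay": 0, "az": 0}
    - {"tx": 0, "ty": 0.1, "tz": 0, "ax": 0, "ay": 0, "az": 0}

```text
clock: 45.52
eef_pos: [591.3, -9.0, 93.9]
tcp_rot: [-3.141, 0.0, 1.576]
contact_force: [-1.3, -0.6, 1.6]
opening: 0.001
grasp_force: 0.8
```

>>> step_arm:
  moves:
    - {"tx": 0, "ty": 0.2, "tz": 0, "ax": 0, "ay": 0, "az": 0}
    - {"tx": 0, "ty": 0.3, "tz": 0, "ax": 0, "ay": 0, "az": 0}
    - {"tx": 0, "ty": 0.3, "tz": 0, "ax": 0, "ay": 0, "az": 0}
    - {"tx": 0, "ty": 0.3, "tz": 0, "ax": 0, "ay": 0, "az": 0}
    - {"tx": 0, "ty": 0.3, "tz": 0, "ax": 0, "ay": 0, "az": 0}

```text
clock: 46.15
eef_pos: [626.8, -8.8, 93.9]
tcp_rot: [-3.142, 0.0, 1.576]
contact_force: [-1.8, -0.6, -0.7]
opening: -0.0
grasp_force: 0.9
```

>>> step_arm:
  moves:
    - {"tx": 0, "ty": 0.3, "tz": 0, "ax": 0, "ay": 0, "az": 0}
    - {"tx": 0, "ty": 0.3, "tz": 0, "ax": 0, "ay": 0, "az": 0}
    - {"tx": 0, "ty": 0.3, "tz": 0, "ax": 0, "ay": 0, "az": 0}
    - {"tx": 0, "ty": 0.2, "tz": 0, "ax": 0, "ay": 0, "az": 0}
    - {"tx": 0, "ty": 0.12, "tz": 0, "ax": 0, "ay": 0, "az": 0}

```text
clock: 46.78
eef_pos: [657.0, -8.6, 93.9]
tcp_rot: [-3.142, -0.0, 1.576]
contact_force: [-1.0, -0.2, 0.5]
opening: 0.0
grasp_force: 0.8
```

>>> step_arm:
  moves:
    - {"tx": 0, "ty": 0.07, "tz": 0, "ax": 0, "ay": 0, "az": 0}
    - {"tx": 0, "ty": 0.07, "tz": 0, "ax": 0, "ay": 0, "az": 0}
    - {"tx": 0, "ty": 0.07, "tz": 0, "ax": 0, "ay": 0, "az": 0}
    - {"tx": 0, "ty": 0.07, "tz": 0, "ax": 0, "ay": 0, "az": 0}

```text
clock: 47.28
eef_pos: [663.7, -8.6, 93.9]
tcp_rot: [-3.142, -0.0, 1.576]
contact_force: [-1.8, 0.1, 0.3]
opening: -0.003
grasp_force: 0.8
```

>>> step_arm:
  moves:
    - {"tx": 0, "ty": 0.07, "tz": 0, "ax": 0, "ay": 0, "az": 0}
    - {"tx": 0, "ty": 0.07, "tz": 0, "ax": 0, "ay": 0, "az": 0}
    - {"tx": 0, "ty": 0.07, "tz": 0, "ax": 0, "ay": 0, "az": 0}
    - {"tx": 0, "ty": 0.07, "tz": 0, "ax": 0, "ay": 0, "az": 0}

```text
clock: 47.78
eef_pos: [669.0, -8.5, 93.9]
tcp_rot: [-3.137, -0.0, 1.576]
contact_force: [-12.2, -0.4, 9.5]
opening: -0.001
grasp_force: 6.6
```

>>> step_arm:
  moves:
    - {"tx": 0, "ty": 0.07, "tz": 0, "ax": 0, "ay": 0, "az": 0}
    - {"tx": 0, "ty": 0.07, "tz": 0, "ax": 0, "ay": 0, "az": 0}
    - {"tx": 0, "ty": 0.07, "tz": 0, "ax": 0, "ay": 0, "az": 0}

```text
clock: 48.15
eef_pos: [674.7, -8.5, 93.9]
tcp_rot: [-3.139, -0.0, 1.576]
contact_force: [-5.8, -0.6, 2.9]
opening: 0.001
grasp_force: 3.2
```

>>> step_arm:
  moves:
    - {"tx": 0, "ty": 0.07, "tz": 0, "ax": 0, "ay": 0, "az": 0}
    - {"tx": 0, "ty": 0.07, "tz": 0, "ax": 0, "ay": 0, "az": 0}

```text
clock: 48.4
eef_pos: [679.5, -8.5, 93.9]
tcp_rot: [-3.141, 0.0, 1.576]
contact_force: [-1.8, -1.3, 0.8]
opening: 0.001
grasp_force: 1.2
```

>>> step_arm:
  moves:
    - {"tx": 0, "ty": 0.07, "tz": 0, "ax": 0, "ay": 0, "az": 0}
    - {"tx": 0, "ty": 0.07, "tz": 0, "ax": 0, "ay": 0, "az": 0}
    - {"tx": 0, "ty": 0, "tz": 0, "ax": 0, "ay": 0, "az": 0}

```text
clock: 48.78
eef_pos: [681.1, -8.5, 93.9]
tcp_rot: [-3.137, -0.0, 1.576]
contact_force: [-10.3, -1.0, 7.5]
opening: -0.002
grasp_force: 5.8
```

```bash
python3 - <<'E'
from h import *
p,d,K,T=grab('scene','s15'); h=cv2.cvtColor(p,cv2.COLOR_RGB2HSV); W=cloud(d,K,T)
m=((h[...,0]<5)|(h[...,0]>175))&(h[...,1]>180)&(W[...,0]>520)&(W[...,0]<780)&(abs(W[...,1])<100)
print(m.sum(),np.percentile(W[m],[3,50,97],axis=0))
E
```

```text
108 [[696.68318936 -25.58974675  46.04642572]
 [702.45226218 -17.49235815  73.18863338]
 [703.76159252   1.44693821  99.13347321]]
```

The detent has snapped over and the carriage is at its stop (10 N). The tab is 33 mm in front of the tunnel mouth, as expected. Now back off and go to the guard bar.

>>> step_arm:
  moves:
    - {"tx": 0, "ty": -0.2, "tz": 0, "ax": 0, "ay": 0, "az": 0}
    - {"tx": 0, "ty": -0.6, "tz": 0, "ax": 0, "ay": 0, "az": 0}
    - {"tx": 0, "ty": -1, "tz": -0.8, "ax": 0, "ay": 0, "az": 0}
    - {"tx": 0, "ty": -1, "tz": -1, "ax": 0, "ay": 0, "az": 0}
    - {"tx": 0, "ty": -1, "tz": 0, "ax": 0, "ay": 0, "az": 0}

```text
clock: 49.45
eef_pos: [588.1, -9.0, 140.9]
tcp_rot: [3.137, 0.0, 1.576]
contact_force: [-0.2, 0.2, -0.1]
opening: 0.0
grasp_force: 0.0
```

>>> step_arm:
  moves:
    - {"tx": -0.1, "ty": -1, "tz": 0, "ax": 0, "ay": 0, "az": 0}
    - {"tx": 0, "ty": -1, "tz": 0, "ax": 0, "ay": 0, "az": 0}
    - {"tx": 0, "ty": -1, "tz": 0, "ax": 0, "ay": 0, "az": 0}
    - {"tx": 0, "ty": -1, "tz": 0, "ax": 0, "ay": 0, "az": 0}
    - {"tx": 0, "ty": -1, "tz": 0, "ax": 0, "ay": 0, "az": 0}
  gripper: 0.42

```text
clock: 50.08
eef_pos: [461.7, -12.1, 139.0]
tcp_rot: [3.141, -0.0, 1.576]
contact_force: [-0.3, -0.3, 0.3]
opening: 0.422
grasp_force: 0.0
```

>>> step_arm:
  moves:
    - {"tx": 0, "ty": -0.1, "tz": 0.6, "ax": 0, "ay": 0, "az": 0}
    - {"tx": 0, "ty": 0, "tz": 0, "ax": 0, "ay": 0, "az": 0}
    - {"tx": 0, "ty": 0, "tz": 0, "ax": 0, "ay": 0, "az": 0}

```text
clock: 50.45
eef_pos: [460.8, -12.1, 124.3]
tcp_rot: [3.141, -0.0, 1.576]
contact_force: [0.3, 0.2, -0.1]
opening: 0.42
grasp_force: 0.0
```

```bash
python3 - <<'E'
from h import *
s=r.sense();print(s['clock'],s['eef_pos'],s['tcp_rot'])
for n in('scene','top','wrist'):
    p,d,K,T=grab(n,n[0]+'16'); W=cloud(d,K,T); h=cv2.cvtColor(p,cv2.COLOR_RGB2HSV)
    m=(W[...,0]>440)&(W[...,0]<480)&(abs(W[...,1]+60)<25)&(W[...,2]>25)&(W[...,2]<60)
    if m.sum(): print(n,m.sum(),np.percentile(W[m],[3,50,97],axis=0).round(1).tolist())
    m=((h[...,0]<5)|(h[...,0]>175))&(h[...,1]>180)&(W[...,0]>590)&(W[...,0]<780)&(abs(W[...,1])<100)
    if m.sum(): print('tab',np.percentile(W[m],[3,50,97],axis=0).round(1).tolist())
E
```

```text
50.45 [460.82221222 -12.1388198  124.31563158] [ 3.14082324e+00 -2.66007962e-05  1.57632626e+00]
scene 67 [[456.5, -71.4, 39.5], [464.6, -58.7, 45.8], [476.8, -36.5, 49.1]]
tab [[697.3, -26.2, 46.3], [702.5, -14.7, 76.1], [704.1, 1.5, 97.0]]
top 12 [[456.2, -70.3, 43.9], [459.5, -64.9, 48.1], [465.3, -57.6, 53.1]]
tab [[695.7, -21.1, 37.2], [697.2, -9.6, 76.9], [701.2, 2.9, 99.9]]
wrist 1113 [[455.3, -69.6, 41.8], [462.8, -58.8, 46.5], [478.3, -36.6, 48.7]]
```

View pics/s16.png

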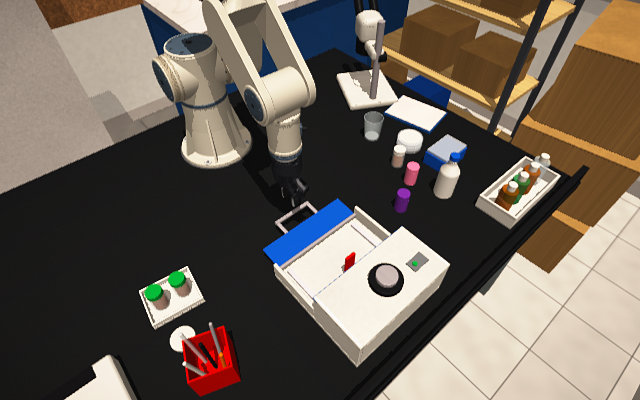

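Scene view: both green jars stand in the tray at (155,294) and (178,280). The tab is near the tunnel mouth at (349,261) and the guard is still down. Now pinch the bar and raise it.

>>> step_arm:
  moves:
    - {"tx": 0, "ty": 0, "tz": 0.8, "ax": 0, "ay": 0, "az": 0}
    - {"tx": 0, "ty": 0, "tz": 0.9, "ax": 0, "ay": 0, "az": 0}
    - {"tx": 0, "ty": 0, "tz": 0.8, "ax": 0, "ay": 0, "az": 0}
    - {"tx": 0, "ty": 0, "tz": 0.5, "ax": 0, "ay": 0, "az": 0}
    - {"tx": 0, "ty": 0, "tz": 0, "ax": 0, "ay": 0, "az": 0}

```text
clock: 51.22
eef_pos: [460.1, -12.2, 48.4]
tcp_rot: [-3.14, -0.0, 1.576]
contact_force: [-0.1, -0.2, -0.6]
opening: 0.417
grasp_force: 0.0
```

>>> step_arm:
  moves:
    - {"tx": 0, "ty": 0, "tz": 0, "ax": 0, "ay": 0, "az": 0}
    - {"tx": 0, "ty": 0, "tz": 0, "ax": 0, "ay": 0, "az": 0}
    - {"tx": 0, "ty": 0, "tz": 0, "ax": 0, "ay": 0, "az": 0}
  gripper: 0
  newtons: 30

```text
clock: 51.6
eef_pos: [460.1, -12.2, 49.5]
tcp_rot: [-3.141, 0.0, 1.576]
contact_force: [-4.5, -0.7, 7.1]
opening: 0.126
grasp_force: 29.5
```

>>> step_arm:
  moves:
    - {"tx": 0, "ty": 0.096, "tz": -0.664, "ax": 0, "ay": 0, "az": 0}
    - {"tx": 0, "ty": 0.184, "tz": -0.648, "ax": 0, "ay": 0, "az": 0}
    - {"tx": 0, "ty": 0.276, "tz": -0.612, "ax": 0, "ay": 0, "az": 0}
    - {"tx": 0, "ty": 0.356, "tz": -0.568, "ax": 0, "ay": 0, "az": 0}

```text
clock: 52.1
eef_pos: [480.3, -12.1, 111.0]
tcp_rot: [-3.136, 0.0, 1.576]
contact_force: [-6.0, -1.1, -3.0]
opening: 0.124
grasp_force: 29.3
```

>>> step_arm:
  moves:
    - {"tx": 0, "ty": 0.432, "tz": -0.512, "ax": 0, "ay": 0, "az": 0}
    - {"tx": 0, "ty": 0.5, "tz": -0.448, "ax": 0, "ay": 0, "az": 0}
    - {"tx": 0, "ty": 0.56, "tz": -0.372, "ax": 0, "ay": 0, "az": 0}
    - {"tx": 0, "ty": 0.604, "tz": -0.292, "ax": 0, "ay": 0, "az": 0}

```text
clock: 52.6
eef_pos: [530.7, -11.9, 153.2]
tcp_rot: [-3.131, 0.0, 1.576]
contact_force: [-16.3, -0.4, 23.4]
opening: 0.129
grasp_force: 32.0
```

>>> step_arm:
  moves:
    - {"tx": 0, "ty": 0.64, "tz": -0.208, "ax": 0, "ay": 0, "az": 0}
    - {"tx": 0, "ty": 0.5, "tz": -0.1, "ax": 0, "ay": 0, "az": 0}
    - {"tx": 0, "ty": 0.3, "tz": -0.03, "ax": 0, "ay": 0, "az": 0}
    - {"tx": 0, "ty": 0, "tz": 0, "ax": 0, "ay": 0, "az": 0}

```text
clock: 53.1
eef_pos: [572.6, -11.7, 161.7]
tcp_rot: [3.14, 0.0, 1.576]
contact_force: [-1.8, -0.6, 8.1]
opening: 0.125
grasp_force: 31.8
```

>>> step_arm:
  moves:
    - {"tx": 0, "ty": 0.15, "tz": 0, "ax": 0, "ay": 0, "az": 0}
    - {"tx": 0, "ty": 0.12, "tz": 0, "ax": 0, "ay": 0, "az": 0}
    - {"tx": 0, "ty": 0, "tz": 0, "ax": 0, "ay": 0, "az": 0}

```text
clock: 53.48
eef_pos: [578.7, -11.7, 161.7]
tcp_rot: [3.141, 0.0, 1.576]
contact_force: [-3.8, -0.3, 8.4]
opening: 0.123
grasp_force: 32.1
```

>>> step_arm:
  moves:
    - {"tx": 0, "ty": 0.08, "tz": 0, "ax": 0, "ay": 0, "az": 0}
    - {"tx": 0, "ty": 0, "tz": 0, "ax": 0, "ay": 0, "az": 0}

```text
clock: 53.72
eef_pos: [579.7, -11.7, 161.7]
tcp_rot: [-3.141, 0.0, 1.576]
contact_force: [-7.8, -1.9, 13.4]
opening: 0.125
grasp_force: 32.4
```

>>> step_arm:
  moves:
    - {"tx": 0, "ty": 0.08, "tz": 0, "ax": 0, "ay": 0, "az": 0}
    - {"tx": 0, "ty": 0, "tz": 0, "ax": 0, "ay": 0, "az": 0}

```text
clock: 53.98
eef_pos: [579.9, -11.7, 161.6]
tcp_rot: [-3.137, 0.0, 1.576]
contact_force: [-14.7, -0.4, 19.2]
opening: 0.125
grasp_force: 33.2
```

>>> step_arm:
  moves:
    - {"tx": 0, "ty": 0, "tz": 0, "ax": 0, "ay": 0, "az": 0}
    - {"tx": 0, "ty": 0, "tz": 0, "ax": 0, "ay": 0, "az": 0}
    - {"tx": 0, "ty": 0, "tz": -0.5, "ax": 0, "ay": 0, "az": 0}
    - {"tx": 0, "ty": 0, "tz": -1, "ax": 0, "ay": 0, "az": 0}
    - {"tx": 0, "ty": 0, "tz": -1, "ax": 0, "ay": 0, "az": 0}
  gripper: 0.42

```text
clock: 54.6
eef_pos: [582.7, -11.5, 224.2]
tcp_rot: [3.141, -0.0, 1.576]
contact_force: [0.8, -0.2, 0.7]
opening: 0.422
grasp_force: 0.0
```

>>> step_arm:
  moves:
    - {"tx": 0, "ty": -0.6, "tz": -1, "ax": 0, "ay": 0, "az": 0}
    - {"tx": 0, "ty": -1, "tz": -1, "ax": 0, "ay": 0, "az": 0}
    - {"tx": 0, "ty": -1, "tz": 0, "ax": 0, "ay": 0, "az": 0}
    - {"tx": 0, "ty": -1, "tz": 0, "ax": 0, "ay": 0, "az": 0}
    - {"tx": 0, "ty": 0, "tz": 0, "ax": 0, "ay": 0, "az": 0}

```text
clock: 55.22
eef_pos: [491.5, -12.0, 273.7]
tcp_rot: [3.141, 0.0, 1.576]
contact_force: [1.8, -0.4, 0.1]
opening: 0.421
grasp_force: 0.0
```

```bash
python3 - <<'E'
from h import *
s=r.sense();print(s['clock'],s['eef_pos'],s['contact_force'])
for n in('scene','top'):
    p,d,K,T=grab(n,n[0]+'17'); W=cloud(d,K,T); h=cv2.cvtColor(p,cv2.COLOR_RGB2HSV)
    m=(W[...,0]>500)&(W[...,0]<620)&(abs(W[...,1]+10)<55)&(W[...,2]>135)&(W[...,2]<170)
    if m.sum(): print(n,m.sum(),np.percentile(W[m],[3,50,97],axis=0).round(1).tolist())
    m=(h[...,0]>105)&(h[...,0]<125)&(h[...,1]>150)&(W[...,0]>480)&(W[...,0]<640)&(abs(W[...,1])<170)
    print('guard',m.sum(),np.percentile(W[m],[2,50,98],axis=0).round(1).tolist())
    m=((h[...,0]<5)|(h[...,0]>175))&(h[...,1]>180)&(W[...,0]>590)&(W[...,0]<780)&(abs(W[...,1])<100)
    if m.sum(): print('tab',np.percentile(W[m],[3,50,97],axis=0).round(1).tolist())
E
```

```text
55.225 [491.52080751 -11.98560752 273.68130957] [ 1.77263441 -0.44131211  0.09258269]
scene 201 [[575.4, -62.9, 141.8], [582.5, -10.7, 157.8], [586.3, 42.7, 161.0]]
guard 1351 [[578.5, -145.3, 40.3], [582.7, -23.4, 79.2], [584.5, 119.4, 110.0]]
tab [[697.7, -26.1, 46.2], [702.4, -14.6, 75.6], [703.6, 1.8, 97.4]]
guard 91 [[577.5, 45.6, 51.2], [578.5, 85.9, 81.5], [579.5, 123.0, 109.3]]
```

View pics/s17.png

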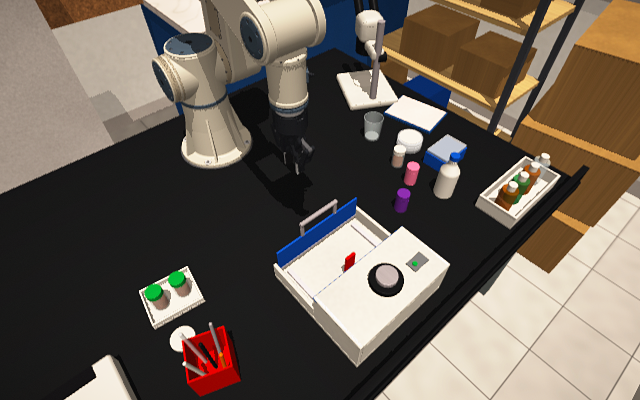

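The guard stands plumb along (280–355, 200–265) and its x is constant over height. The tab is still home, and both green jars are in the tray.

```bash
python3 -c "
from rig import workorder
print(workorder.sign_off())"
```

```text
the job is handed in; nothing more can be done
None
```

The job is handed in at about 55 s on the robot clock; sign-off returned no verdict. Both green jars stand in the tray, all three orange jars are in carriage pockets, the carriage is home past its detent, and the guard is shut.

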